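Pack the baby's snack box and weigh it for the dispatch rider

ROBOT

A 6-joint arm with a two-finger parallel gripper is mounted at the origin on the work surface. World frame = base frame: x ahead of the robot, y to its left, z up, the work surface at z = 0. Lengths are in m, angles in rad, forces in N, time in s.
With the tool pointing down it reaches from about 0.25 to 0.725 m from the base axis. Payload 4 kg.
Tool frame: the origin (TCP) lies on the centre line of the jaws, within the pads' length; the fingertips stand 22 mm ahead of it and the grasp point (between the pads) lies 3 mm ahead of it (bot.tip_reach is the distance from the TCP to the fingertips, in m); z points along the fingers, y is the line along which they close (so a half turn about z gives the same grasp; the last joint's range is limited). The gripper opens to 85 mm and grips with 20 to 120 N. Pads are 22 mm wide; open, the fingers measure 114 mm over their backs; the gripper's body (76 mm by 85 mm) begins 54 mm behind the grasp point. The pads swing forward as they close: fully open they stand 13 mm farther back than shut.
Start: joints at [-1.35, 0.241, 0.005, 1.335, 0, 1.571], TCP at [0.11, -0.488, 0.253] pointing down, gripper open.
Joint ranges: [-2.72, 2.72], [-1.05, 1.87], [-1.09, 1.28], [-1.99, 2.15], [-1.42, 1.44], [-3.14, 3.14]. Speed limits (rad/s): [2.79, 2.79, 3.14, 3.14, 3.14, 3.14].

INTERFACE

Orientations are given as a unit quaternion [x, y, z, w].
In Python, from workcell import bot gives the robot as it stands. The module is installed in compiled form; this text tells all that it offers.
- The arm moves only by the tool apply_moves, never from a script. Its argument "commands" is a list of rows, each a list of 4 numbers: the shift along the tool's x, y, z scaled (see below), then the turn about the tool's z scaled (see below). In form: [[tx, ty, tz, roll], ...]. A call has exactly 5 rows; each row shifts and turns the commanded pose from where the row before left it, along the tool's axes as they then stand; what a row does not reach is not made up. The controller multiplies each number of a shift by 20 mm and each number of a turn by 60 degrees. A row lasts 1/12 s, in which the tool goes at most 41.7 mm and 7.16 degrees, less where a joint would pass 70% of its speed; a pose out of reach is approached as far as the arm can. A call with a number of a shift or a turn outside -1 to 1 is refused whole. A call with a gripper value outside its range is refused whole. "claw" is the closure, from 0 (fully open) to 1 (shut), set as the call begins (left out, the last holds). The fingers move at their own pace and stop on an object; the grip force is fixed at half the most. Time passes only in rows, so rows that do not move let the fingers close, or fill a call up. It gives the time, the measured TCP pose, the force, the opening and the grip force at its end, in the units of the state.
- bot.get_obs(): the state, without advancing time (a new reading comes with each control period).
- bot.camera(name): name is "scene" or "top"; returns a dict with "image" (384x512x3 uint8, blue, green, red), "camera_matrix" (3x3 intrinsics, pixels), "R" (3x3) and "t" (3): a world point X has camera coordinates R X + t. Camera axes: x right, y down, z forward; pixel columns grow to the right and rows downward; lengths in m; the calibration is good to about 2 mm. A picture is of the moment at which its call begins. There is no depth.
- bot.job_done(): hands the job in; it is judged then, once.
The state is a dict: "clock": time; "joint_pos": joint angles; "joint_vel": joint speeds; "tau": joint torques, N m; "eef_pos": TCP position; "tool_rot": TCP orientation; "ft_force": force on the tool from outside, world axes, zero at the start; "ft_torque": the same for the moment, N m; "grip_width": finger opening in m; "grasp_force": force on a finger pad.
Only numpy, scipy, OpenCV 4.12 (cv2) and the standard library are available. Lean on these libraries where they do the work, as an engineer would, in place of code of your own. Each camera call takes 0.05 s, during which the arm holds its last target. There are 200 camera calls.

TASK

Pack the baby's snack box for the dispatch rider: lift the blue lid off the clear box and lay it on the cork mat, put every snack pot on the shelf into the box, and put the lid back on so that it sits flat and fully home. Then set the closed box upright in the centre of the kitchen scale's pan, let go and let the pan settle for a second or two, and finally stand the box in the middle of the cork mat. Do not tip the box over, and leave the cup, teether, spoon, tin and bowl where they are.

Things in the scene. Friction and masses are not known exactly. Their poses are not given: they have to be found in the camera images.
- packbox: clear plastic packing box, loose, open-topped, 200 g (up to 0.6 kg packed): 62 mm (x) by 166 mm (y) outside, 62 mm tall, walls 3 mm, white floor 4 mm (inside 56 by 160, 58 mm deep). Origin: centre of its underside, z up. A white grip pad (50 mm along y, from 2 to 46 mm up) stands 3.5 mm out of the middle of each long side: grip across both, 69 mm, to lift the box; they stand out past the lid
- boxlid: loose blue lid, 62 (x) by 166 mm (y), plate 6 mm thick, 70 g, no latch. Origin: centre of the plate's underside, z up; seated, it lies 62 mm above the box origin. A 51 by 152 mm plug goes 5 mm further down, into the box (2.5 mm of play each way in x, 4 mm in y). On top a white grip bar 16 mm thick (x), 56 mm long (y), from 6 to 28 mm above the origin; it runs along the box
- pot_red: small round snack pot, loose and closed: white body 34 mm in diameter and 28 mm tall, red knob cap (solid, 16 mm in diameter, 20 mm tall) on top, red band; 48 mm tall in all, 40 to 75 g. Origin: centre of its underside, z up through the knob. May be absent. In the box pots stand side by side in a row of up to four
- pot_yellow: small round snack pot, loose and closed: white body 34 mm in diameter and 28 mm tall, yellow knob cap (solid, 16 mm in diameter, 20 mm tall) on top, yellow band; 48 mm tall in all, 40 to 75 g. Origin: centre of its underside, z up through the knob. May be absent. In the box pots stand side by side in a row of up to four
- pot_green: small round snack pot, loose and closed: white body 34 mm in diameter and 28 mm tall, green knob cap (solid, 16 mm in diameter, 20 mm tall) on top, green band; 48 mm tall in all, 40 to 75 g. Origin: centre of its underside, z up through the knob. May be absent. In the box pots stand side by side in a row of up to four
- pot_orange: small round snack pot, loose and closed: white body 34 mm in diameter and 28 mm tall, orange knob cap (solid, 16 mm in diameter, 20 mm tall) on top, orange band; 48 mm tall in all, 40 to 75 g. Origin: centre of its underside, z up through the knob. May be absent. In the box pots stand side by side in a row of up to four
- mat: cork mat, fixed, 120 mm (x) by 210 mm (y), 4 mm thick. Origin: centre of its underside. It lies on one side of the box, left or right, the scale on the other
- pan_top (a point): centre of the upper face of the round steel pan (170 mm in diameter, flat, no rim) on the green kitchen scale, about 102 mm above the shelf when empty; it sinks with the pan. Axes as the scale's: the dial on the scale's 150 mm square housing faces -x
- scale_pan (a joint): how far the scale pan has sunk (m): 0 when empty, up to 0.022 at its stop; spring 400 N/m, so 0.4 kg gives about 0.010
- sippy_cup: orange sippy cup with white lid and flip spout, two handles, loose, 70 mm in diameter, 113 mm tall; leave alone. Origin: centre of its underside
- teether: yellow teether ring lying flat, loose, 72 mm across, 12 mm thick; leave alone. Origin: centre of its underside
- spoon: spoon lying flat, loose, 150 mm long along its x; leave alone
- milk_tin: closed tin, loose, 80 mm in diameter, 100 mm tall; leave alone. Origin: centre of its underside
- bowl: blue bowl, loose, 110 mm across, 45 mm tall; leave alone. Origin: centre of its underside
There are look-alikes about, which are no part of the job. What is shaped like the pot_yellow but black or turquoise is not meant.

How it is judged:
On the way, in this order (a step that is already met when the one before it is completed fails the run):
1. the lid is off the box and lies flat on the cork mat, released (horizontal distance between boxlid and mat below 0.06 m and height (world z) of boxlid below 0.02 m and angle between boxlid's own z axis and vertical below 0.1 rad and contact force between the fingers and boxlid below 0.3 N and linear speed of boxlid below 0.02 m/s), for 0.2 s.
2. every snack pot is inside the open box (x of pot_red in the frame of packbox between -0.028 and 0.028 m and y of pot_red in the frame of packbox between -0.08 and 0.08 m and z of pot_red in the frame of packbox between -0.002 and 0.045 m and x of pot_yellow in the frame of packbox between -0.028 and 0.028 m and y of pot_yellow in the frame of packbox between -0.08 and 0.08 m and z of pot_yellow in the frame of packbox between -0.002 and 0.045 m and x of pot_green in the frame of packbox between -0.028 and 0.028 m and y of pot_green in the frame of packbox between -0.08 and 0.08 m and z of pot_green in the frame of packbox between -0.002 and 0.045 m and x of pot_orange in the frame of packbox between -0.028 and 0.028 m and y of pot_orange in the frame of packbox between -0.08 and 0.08 m and z of pot_orange in the frame of packbox between -0.002 and 0.045 m), for 0.2 s.
3. the lid sits flat and fully home on the box again (all of step 2 and x of boxlid in the frame of packbox between -0.008 and 0.008 m and y of boxlid in the frame of packbox between -0.008 and 0.008 m and z of boxlid in the frame of packbox between 0.0585 and 0.0655 m and angle between the z axis of boxlid and the z axis of packbox, either way round below 0.05 rad), for 0.2 s.
4. the closed box stands released and at rest in the centre of the scale pan (within 20 mm), and the pan has sunk (all of step 3 and horizontal distance between packbox and pan_top below 0.02 m and angle between packbox's own z axis and vertical below 0.1 rad and value of joint scale_pan above 0.005 m and contact force between the fingers and packbox below 0.3 N and contact force between the fingers and boxlid below 0.3 N and linear speed of packbox below 0.02 m/s and velocity of joint scale_pan between -0.01 and 0.01 m/s and z of packbox in the frame of pan_top between -0.006 and 0.006 m), for 0.4 s.
At the end, for the whole second after the job is handed in: The box stands upright on the cork mat, its centre within 25 mm of the mat's centre, released and at rest, with every snack pot inside and the lid on: flat, fully home (within 3.5 mm of its seated height) and within 8 mm of central; the scale pan is empty and up again (all of step 3 and horizontal distance between packbox and mat below 0.025 m and height (world z) of packbox below 0.009 m and angle between packbox's own z axis and vertical below 0.08 rad and linear speed of each of packbox, boxlid below 0.02 m/s and value of joint scale_pan below 0.003 m); the robot touches nothing.
It fails at once if the box is tipped over (leaning more than 35 degrees) (angle between packbox's own z axis and vertical above 0.61 rad).
It fails at once if the cup, teether, spoon, tin or bowl is shifted more than 30 mm (distance of any of sippy_cup, teether, spoon, milk_tin, bowl from where it was at the start of the episode above 0.03 m).
Of pot_red, pot_yellow, pot_green, pot_orange only 2 to 4 are there at a start; the rules pass over those that are not, and their reading is None.
At some moment in a run one of pot_red, pot_yellow, pot_green, pot_orange may be knocked a few centimetres aside while the robot is not near it.
It also fails if it takes over 210 s, if anything falls off the work surface, if the arm or the gripper's body presses on something with over 40 N, if the wrist force passes 120 N, or if a joint passes its speed limit or range.

## Working session

There is one attempt and no reset: what is moved stays moved. The work goes in short steps, Python scripts to look and compute and a tool call to move; the robot and the scene stay as the last step left them, time stands still between calls to the robot, and variables do not carry over. Pictures are saved under pics/ and viewed, at most 14 in all, crops included, and the job is handed in when it is done.

Besides the shell and the picture viewer there is one more tool, called after ">>>" as a command line: name --pt "numbers of a row" for each row, then --argument value for the rest. apply_moves: Moves the arm, as the interface text tells. Shifts and turns lie within -1 to 1; 1 stands for 20 mm of shift or 60 degrees of turn. Its arguments: {"type":"object","properties":{"commands":{"type":"array","items":{"type":"array","items":{"type":"number","minimum":-1,"maximum":1}}},"claw":{"type":"number"}},"required":["commands"]}

```bash
mkdir -p pics; python3 - <<'E'
from workcell import bot
import cv2,numpy as np
o=bot.get_obs();print({k:np.round(v,3) for k,v in o.items()},bot.tip_reach)
for n in("scene","top"):
    c=bot.camera(n);cv2.imwrite(f"pics/{n}0.png",cv2.resize(c["image"],(768,576)));print(n,c["camera_matrix"],c["R"],c["t"],-c["R"].T@c["t"])
E
```

```text
{'clock': np.float64(0.0), 'joint_pos': array([-1.35 ,  0.241,  0.004,  1.335, -0.   ,  1.571]), 'joint_vel': array([-0.001, -0.002,  0.   ,  0.001, -0.   , -0.001]), 'tau': array([-1.0000e-03, -3.7231e+01,  2.5241e+01,  1.7000e-02, -0.0000e+00,
        0.0000e+00]), 'eef_pos': array([ 0.109, -0.487,  0.252]), 'tool_rot': array([ 0.994,  0.11 , -0.   , -0.001]), 'ft_force': array([-0.334,  0.044,  0.377]), 'ft_torque': array([0.018, 0.015, 0.018]), 'grasp_force': np.float64(0.0), 'grip_width': np.float64(0.085)} 0.022
scene [[373.91640033   0.         253.0634974 ]
 [  0.         373.91640033 195.25656766]
 [  0.           0.           1.        ]] [[-0.54840988  0.83602702  0.0174766 ]
 [ 0.46006485  0.3191099  -0.82855851]
 [-0.69827426 -0.4463493  -0.55962966]] [ 0.32829396 -0.20755363  1.30518404] [1.1869042  0.37433778 0.55271191]
top [[485.08370158   0.         258.23787317]
 [  0.         485.08370158 189.91809092]
 [  0.           0.           1.        ]] [[ 3.12535041e-04 -9.99999355e-01 -1.09176012e-03]
 [-9.83573738e-01 -1.10331252e-04 -1.80506756e-01]
 [ 1.80506520e-01  1.13024127e-03 -9.83573139e-01]] [0.00863412 0.62440421 1.39836195] [0.36173144 0.00712252 1.48810986]
```

View pics/scene0.png

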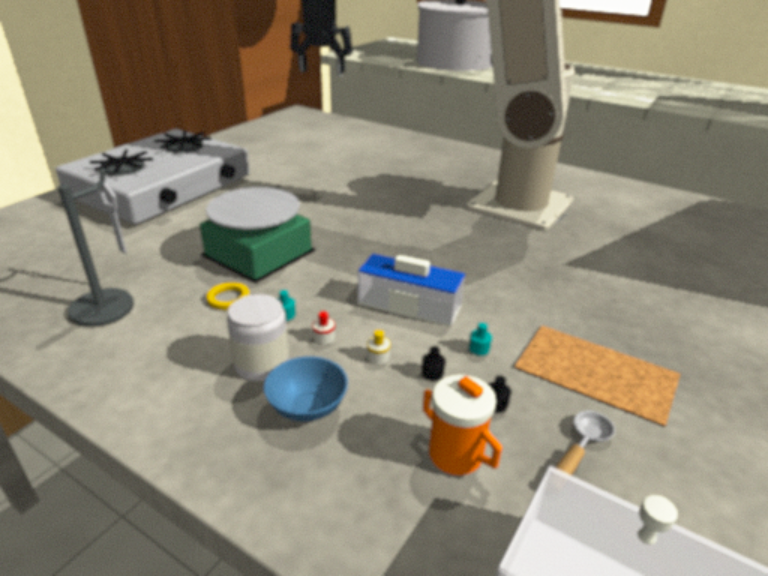

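View pics/top0.png

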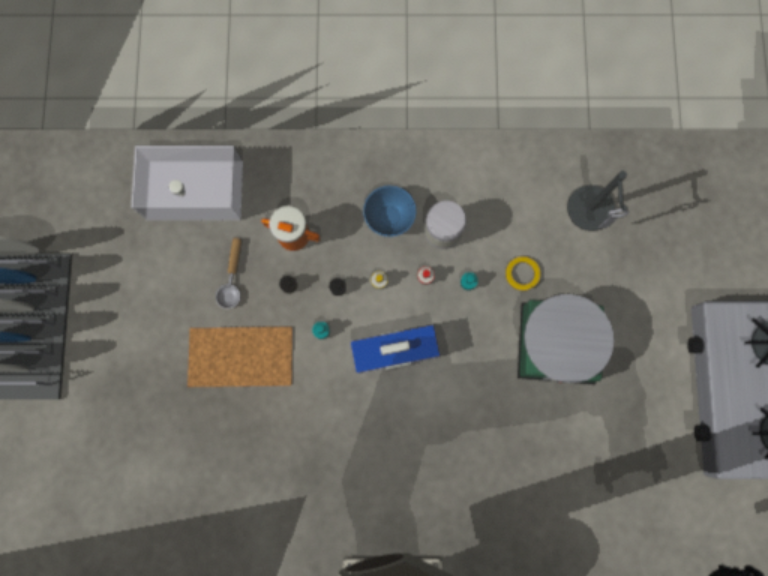

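The scene image shows the lidded box at (410,285), the mat at (598,370), the scale at (255,225), the red pot at (323,328) and the yellow pot at (378,347). In the top image the box is at (395,348), mat (240,357), pan (568,338), red (426,274) and yellow (379,279). Only two real pots are there; the rest are black or turquoise decoys.

```bash
cat > h.py <<'E'
from workcell import bot
import cv2,numpy as np
def cam(n): return bot.camera(n)
def mask(c,kind,roi):
    h=cv2.cvtColor(cv2.GaussianBlur(c["image"],(0,0),.5),cv2.COLOR_BGR2HSV);H,S,V=[h[...,i].astype(int) for i in range(3)]
    m={"red":((H<6)|(H>172))&(S>130)&(V>70),"yellow":(H>20)&(H<34)&(S>130)&(V>70),"blue":(H>108)&(H<128)&(S>150),
       "cork":(H>7)&(H<22)&(S>110)&(V>90),"pan":(S<25)&(V>120),"white":(S<60)&(V>160)}[kind]
    x0,y0,x1,y1=[int(v/1.5) for v in roi]; o=np.zeros(H.shape,np.uint8);o[y0:y1,x0:x1]=m[y0:y1,x0:x1]
    return o
def big(m):
    n,l,s,ce=cv2.connectedComponentsWithStats(m,connectivity=8)
    i=1+np.argmax(s[1:,4]);return (l==i).astype(np.uint8),ce[i],s[i]
def ray(c,p):
    d=c["R"].T@np.linalg.solve(c["camera_matrix"],[p[0],p[1],1.]);return -c["R"].T@c["t"],d/np.linalg.norm(d)
def plane(c,p,z):
    o,d=ray(c,p);return o+d*(z-o[2])/d[2]
def tri(c1,p1,c2,p2):
    A=np.zeros((3,3));b=np.zeros(3);R=[ray(c1,p1),ray(c2,p2)]
    for o,d in R: P=np.eye(3)-np.outer(d,d);A+=P;b+=P@o
    x=np.linalg.solve(A,b);return x,np.linalg.norm(np.cross(x-R[0][0],R[0][1]))
def rect(c,m,z):
    k=max(cv2.findContours(m,cv2.RETR_EXTERNAL,cv2.CHAIN_APPROX_NONE)[0],key=cv2.contourArea)[:,0]
    w=np.array([plane(c,p,z)[:2] for p in k],np.float32)*1000
    return cv2.minAreaRect(w)
E
python3 - <<'E'
from h import *
np.set_printoptions(precision=4,suppress=True)
s,t=cam("scene"),cam("top")
for k,rs,rt in [("red",(300,300,345,350),(410,260,445,290)),("yellow",(360,325,400,365),(365,262,395,292)),
  ("blue",(345,245,480,300),(340,315,450,380)),("cork",(500,310,700,430),(175,315,305,400)),("pan",(190,185,310,230),(505,285,630,395)),("white",(385,250,440,280),(375,335,415,360))]:
    ms,cs,ss=big(mask(s,k,rs));mt,ct,st=big(mask(t,k,rt))
    print(k,cs*1.5,ss,ct*1.5,st,"tri",*tri(s,cs,t,ct))
    if k in("red","yellow"):
        for z in(.03,.04,.045):print(z,plane(t,ct,z)[:2],plane(s,cs,z)[:2])
    else:
        z={"blue":.068,"cork":.004,"pan":.102,"white":.09}[k];print("top",rect(t,mt,z),"scene",rect(s,ms,z))
E
```

```text
red [322.898  317.2653] [213 207   6  10  49] [425.4706 273.    ] [282 180   5   5  17] tri [ 0.6522 -0.0689  0.04  ] 0.0004300611574120466
0.03 [ 0.654  -0.0691] [ 0.6419 -0.078 ]
0.04 [ 0.652  -0.0686] [ 0.6524 -0.0694]
0.045 [ 0.651  -0.0683] [ 0.6576 -0.065 ]
yellow [378.3214 336.2411] [249 220   7  10  56] [378.75 277.5 ] [251 183   4   5  16] tri [0.6428 0.0261 0.0397] 0.00015472692074813314
0.03 [0.6446 0.0264] [0.6326 0.0194]
0.04 [0.6427 0.0262] [0.6432 0.0261]
0.045 [0.6417 0.0262] [0.6485 0.0295]
blue [386.8989 270.4213] [240 170  45  21  89] [393.9773 348.3236] [235 218  57  30 904] tri [ 0.5071 -0.0222  0.0649] 0.020778811869190474
top ((497.1763000488281, -5.250267028808594), (58.28253936767578, 162.84803771972656), 11.567891120910645) scene ((507.4291687011719, -25.65087890625), (58.467552185058594, 116.63001251220703), 9.483030319213867)
cork [600.7277 373.4255] [ 344  218  109   66 3525] [239.6623 356.1357] [ 125  218   70   40 2612] tri [ 0.4865  0.3135 -0.0026] 0.0023951017461479583
top ((486.9218444824219, 309.95050048828125), (117.97310638427734, 209.530151367187
[... 159 characters left out ...]
7  124   63   28 1404] [568.4487 337.8088] [ 350  196   59   58 2662] tri [ 0.5143 -0.339   0.0981] 0.0008860209308367003
top ((516.2257080078125, -337.6000671386719), (164.01544189453125, 166.8796844482422), 0.014180293306708336) scene ((515.0181274414062, -338.4241638183594), (173.9881134033203, 171.56948852539062), 35.59335708618164)
white [414.1364 261.0455] [263 170  24  13 132] [393.1169 347.4156] [254 228  18   8  77] tri [ 0.4962 -0.0022  0.0867] 0.00026299171602850387
top ((496.05328369140625, -3.4164981842041016), (12.406843185424805, 51.413490295410156), 10.646437644958496) scene ((500.24188232421875, 2.3417930603027344), (70.29901885986328, 35.706790924072266), 80.68611145019531)
```

>>> apply_moves --pt "0.97 -0.77 0 0" --pt "0.97 -0.77 0 0" --pt "0.97 -0.77 0 0" --pt "0.97 -0.77 0 0" --pt "0.97 -0.77 0 0" --claw 0

```text
clock: 0.62
eef_pos: [0.1877, -0.3904, 0.2531]
tool_rot: [0.994, 0.11, -0.0, -0.0]
ft_force: [-0.5, 0.3, -0.2]
grip_width: 0.0852
grasp_force: 0.0
```

>>> apply_moves --pt "0.97 -0.77 0 0" --pt "0.97 -0.77 0 0" --pt "0.97 -0.77 0 0" --pt "0.97 -0.77 0 0" --pt "0.97 -0.77 0 0"

```text
clock: 1.03
eef_pos: [0.2655, -0.294, 0.2532]
tool_rot: [0.994, 0.11, -0.0, -0.0]
ft_force: [-0.2, -0.7, 0.3]
grip_width: 0.0852
grasp_force: 0.0
```

>>> apply_moves --pt "0.97 -0.77 0 0" --pt "0.97 -0.77 0 0" --pt "0.97 -0.77 0 0" --pt "0.97 -0.77 0 0" --pt "0.97 -0.77 0 0"

```text
clock: 1.45
eef_pos: [0.3433, -0.1976, 0.2533]
tool_rot: [0.994, 0.11, -0.0, 0.0]
ft_force: [0.7, -0.5, -0.3]
grip_width: 0.0853
grasp_force: 0.0
```

>>> apply_moves --pt "0.97 -0.77 0 0" --pt "0.97 -0.77 0 0" --pt "0.97 -0.77 0 0" --pt "0.97 -0.77 0 0" --pt "0.97 -0.77 0 0"

```text
clock: 1.87
eef_pos: [0.4211, -0.1012, 0.2532]
tool_rot: [0.994, 0.11, -0.0, 0.0]
ft_force: [-0.6, 0.5, -0.3]
grip_width: 0.0853
grasp_force: 0.0
```

>>> apply_moves --pt "0.97 -0.77 0 0" --pt "0.97 -0.77 0 0" --pt "0.97 -0.77 0 0" --pt "0.97 -0.77 0 0" --pt "0.97 -0.77 0 0"

```text
clock: 2.28
eef_pos: [0.4989, -0.0049, 0.2531]
tool_rot: [0.994, 0.11, -0.0, -0.0]
ft_force: [0.4, -0.0, -0.5]
grip_width: 0.0855
grasp_force: 0.0
```

>>> apply_moves --pt "0 0 0 -0.1" --pt "0 0 0 -0.1" --pt "0 0 0 -0.1" --pt "0 0 0 -0.1" --pt "0 0 0 -0.1"

```text
clock: 2.7
eef_pos: [0.4983, -0.0058, 0.2529]
tool_rot: [0.931, 0.366, -0.0, -0.0]
ft_force: [-0.8, -0.1, 0.3]
grip_width: 0.0852
grasp_force: 0.0
```

>>> apply_moves --pt "0 0 0 -0.1" --pt "0 0 0 -0.1" --pt "0 0 0 -0.1" --pt "0 0 0 -0.1" --pt "0 0 0 -0.1"

```text
clock: 3.12
eef_pos: [0.4982, -0.006, 0.2531]
tool_rot: [0.804, 0.594, -0.0, -0.0]
ft_force: [0.8, -0.1, 0.5]
grip_width: 0.0854
grasp_force: 0.0
```

>>> apply_moves --pt "0 0 0 -0.1" --pt "0 0 0 -0.1" --pt "0 0 0 -0.1" --pt "0 0 0 -0.1" --pt "0 0 0 -0.1"

```text
clock: 3.53
eef_pos: [0.4982, -0.006, 0.253]
tool_rot: [0.623, 0.782, -0.0, -0.0]
ft_force: [-0.1, -0.1, -1.1]
grip_width: 0.085
grasp_force: 0.0
```

>>> apply_moves --pt "0.11 -0.05 0 0.03" --pt "0 0 1 0" --pt "0 0 1 0" --pt "0 0 1 0" --pt "0 0 1 0"

```text
clock: 3.95
eef_pos: [0.4968, -0.004, 0.1724]
tool_rot: [0.637, 0.771, 0.0, 0.0]
ft_force: [0.1, -0.7, 0.2]
grip_width: 0.085
grasp_force: 0.0
```

>>> apply_moves --pt "0 0 1 0" --pt "0 0 1 0" --pt "0 0 1 0" --pt "0 0 0.6 0" --pt "0 0 0.4 0"

```text
clock: 4.37
eef_pos: [0.4956, -0.004, 0.0914]
tool_rot: [0.637, 0.771, -0.001, -0.001]
ft_force: [-0.3, 0.2, 1.6]
grip_width: 0.0854
grasp_force: 0.0
```

>>> apply_moves --pt "0 0 0 0" --pt "0 0 0 0" --pt "0 0 0 0" --pt "0 0 0 0" --pt "0 0 0 0" --claw 1

```text
clock: 4.78
eef_pos: [0.4977, -0.0041, 0.0943]
tool_rot: [0.637, 0.771, 0.001, 0.001]
ft_force: [-0.1, -0.5, -0.2]
grip_width: 0.0255
grasp_force: 0.0
```

>>> apply_moves --pt "0 0 0 0" --pt "0 0 0 0" --pt "0 0 0 0" --pt "0 0 0 0" --pt "0 0 0 0"

```text
clock: 5.2
eef_pos: [0.4978, -0.0041, 0.0943]
tool_rot: [0.637, 0.771, 0.001, 0.001]
ft_force: [0.0, -0.0, 5.3]
grip_width: 0.0147
grasp_force: 60.7
```

>>> apply_moves --pt "0 0 -0.3 0" --pt "0 0 -0.7 0" --pt "0 0 -1 0" --pt "0 0 -1 0" --pt "0 0 -1 0"

```text
clock: 5.62
eef_pos: [0.4962, -0.0041, 0.1738]
tool_rot: [0.637, 0.771, -0.001, -0.001]
ft_force: [0.3, 0.5, -0.8]
grip_width: 0.0148
grasp_force: 59.9
```

>>> apply_moves --pt "0.78 0.12 0 0" --pt "0.78 0.12 0 0" --pt "0.78 0.12 0 0" --pt "0.78 0.12 0 0" --pt "0.78 0.12 0 0"

```text
clock: 6.03
eef_pos: [0.4935, 0.0754, 0.1732]
tool_rot: [0.637, 0.771, -0.0, -0.0]
ft_force: [-0.7, -1.1, -0.9]
grip_width: 0.0148
grasp_force: 59.9
```

>>> apply_moves --pt "0.78 0.12 0 0" --pt "0.78 0.12 0 0" --pt "0.78 0.12 0 0" --pt "0.78 0.12 0 0" --pt "0.78 0.12 0 0"

```text
clock: 6.45
eef_pos: [0.4905, 0.1542, 0.1731]
tool_rot: [0.637, 0.771, -0.001, -0.0]
ft_force: [0.6, -0.2, -0.4]
grip_width: 0.0146
grasp_force: 59.9
```

>>> apply_moves --pt "0.78 0.12 0 0" --pt "0.78 0.12 0 0" --pt "0.78 0.12 0 0" --pt "0.78 0.12 0 0" --pt "0.78 0.12 0 0"

```text
clock: 6.87
eef_pos: [0.4876, 0.2331, 0.173]
tool_rot: [0.637, 0.771, -0.001, -0.0]
ft_force: [0.2, -0.8, -0.4]
grip_width: 0.0142
grasp_force: 59.9
```

>>> apply_moves --pt "0.78 0.12 0 0" --pt "0.78 0.12 0 0" --pt "0.78 0.12 0 0" --pt "0.78 0.12 0 0" --pt "0.78 0.12 0 0"

```text
clock: 7.28
eef_pos: [0.485, 0.3122, 0.173]
tool_rot: [0.637, 0.771, -0.001, -0.0]
ft_force: [0.7, -0.3, -0.5]
grip_width: 0.0147
grasp_force: 59.9
```

>>> apply_moves --pt "0 0 0 0" --pt "0 0 1 0" --pt "0 0 1 0" --pt "0 0 1 0" --pt "0 0 0.8 0"

```text
clock: 7.7
eef_pos: [0.4848, 0.3109, 0.0958]
tool_rot: [0.637, 0.771, -0.001, -0.0]
ft_force: [-0.9, 0.6, -0.4]
grip_width: 0.0144
grasp_force: 59.9
```

```bash
python3 - <<'E'
from h import *
s,t=cam("scene"),cam("top")
a=s["image"][130:330,200:512];b=t["image"][120:300,60:340]
cv2.imwrite("pics/a.png",np.vstack([cv2.resize(a,(468,300)),cv2.resize(b,(468,300))]))
E
```

```text
(no output)
```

View pics/a.png

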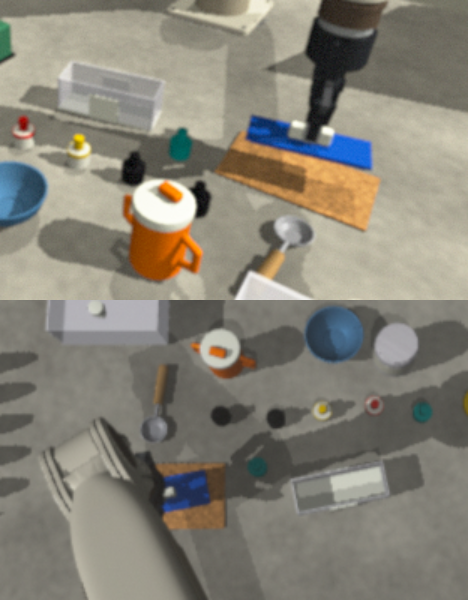

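The lid hangs level in the gripper above the mat, at crop (310,140), and the open box has not moved. I lower the lid and release it.

>>> apply_moves --pt "0 0 1 0" --pt "0 0 0.8 0" --pt "0 0 0.5 0" --pt "0 0 0.25 0" --pt "0 0 0.15 0"

```text
clock: 8.22
eef_pos: [0.4854, 0.3113, 0.0433]
tool_rot: [0.637, 0.771, -0.0, -0.0]
ft_force: [-1.0, 0.3, -1.1]
grip_width: 0.0146
grasp_force: 59.9
```

>>> apply_moves --pt "0 0 0 0" --pt "0 0 0 0" --pt "0 0 0 0" --pt "0 0 0 0" --pt "0 0 0 0"

```text
clock: 8.63
eef_pos: [0.4857, 0.3116, 0.044]
tool_rot: [0.637, 0.771, 0.001, 0.0]
ft_force: [0.3, 0.1, -0.8]
grip_width: 0.0141
grasp_force: 59.9
```

>>> apply_moves --pt "0 0 0.1 0" --pt "0 0 0.05 0" --pt "0 0 0 0" --pt "0 0 0 0" --pt "0 0 0 0"

```text
clock: 9.05
eef_pos: [0.4858, 0.3116, 0.0414]
tool_rot: [0.637, 0.771, 0.001, 0.0]
ft_force: [0.0, -0.7, 4.9]
grip_width: 0.0144
grasp_force: 60.6
```

>>> apply_moves --pt "0 0 0 0" --pt "0 0 0 0" --pt "0 0 0 0" --pt "0 0 0 0" --pt "0 0 0 0" --claw 0

```text
clock: 9.47
eef_pos: [0.4853, 0.3113, 0.0401]
tool_rot: [0.637, 0.771, -0.0, -0.0]
ft_force: [0.1, -0.0, -0.7]
grip_width: 0.0746
grasp_force: 0.0
```

>>> apply_moves --pt "0 0 0 0" --pt "0 0 0 0" --pt "0 0 0 0" --pt "0 0 0 0" --pt "0 0 0 0"

```text
clock: 9.88
eef_pos: [0.4854, 0.3114, 0.0403]
tool_rot: [0.637, 0.771, -0.0, -0.0]
ft_force: [0.3, -0.2, -0.5]
grip_width: 0.0853
grasp_force: 0.0
```

>>> apply_moves --pt "0 0 -1 0" --pt "0 0 -1 0" --pt "0 0 -1 0" --pt "0 0 -1 0" --pt "0 0 -1 0"

```text
clock: 10.3
eef_pos: [0.4852, 0.3113, 0.1412]
tool_rot: [0.637, 0.771, -0.0, -0.0]
ft_force: [0.6, -1.0, -0.6]
grip_width: 0.0852
grasp_force: 0.0
```

>>> apply_moves --pt "0 0 0 0.1" --pt "0 0 0 0.1" --pt "0 0 0 0.1" --pt "0 0 0 0.1" --pt "0 0 0 0.1" --claw 0.5

```text
clock: 10.72
eef_pos: [0.4853, 0.3114, 0.1404]
tool_rot: [0.816, 0.578, 0.0, 0.0]
ft_force: [0.3, 0.4, -0.1]
grip_width: 0.0428
grasp_force: 0.0
```

>>> apply_moves --pt "0 0 0 0.1" --pt "0 0 0 0.1" --pt "0 0 0 0.1" --pt "0 0 0 0.1" --pt "0 0 0 0.1"

```text
clock: 11.13
eef_pos: [0.4853, 0.3114, 0.1403]
tool_rot: [0.938, 0.347, -0.0, 0.0]
ft_force: [-0.1, 0.3, -0.2]
grip_width: 0.0428
grasp_force: 0.0
```

>>> apply_moves --pt "0 0 0 0.1" --pt "0 0 0 0.1" --pt "0 0 0 0.1" --pt "0 0 0 0.1" --pt "0 0 0 0.1"

```text
clock: 11.55
eef_pos: [0.5289, 0.2179, 0.1404]
tool_rot: [0.984, 0.175, -0.013, -0.039]
ft_force: [0.9, 0.1, 0.0]
grip_width: 0.0427
grasp_force: 0.0
```

>>> apply_moves --pt "0.25 0.77 0 0" --pt "0.25 0.77 0 0" --pt "0.25 0.77 0 0" --pt "0.25 0.77 0 0" --pt "0.25 0.77 0 0"

```text
clock: 11.97
eef_pos: [0.5788, 0.1542, 0.1337]
tool_rot: [0.984, 0.175, -0.013, -0.038]
ft_force: [0.9, 0.1, 0.4]
grip_width: 0.0423
grasp_force: 0.0
```

>>> apply_moves --pt "0.25 0.77 0 0" --pt "0.25 0.77 0 0" --pt "0.25 0.77 0 0" --pt "0.25 0.77 0 0" --pt "0.25 0.77 0 0"

```text
clock: 12.38
eef_pos: [0.6292, 0.0904, 0.1271]
tool_rot: [0.984, 0.175, -0.014, -0.038]
ft_force: [0.7, -0.2, 0.1]
grip_width: 0.0428
grasp_force: 0.0
```

```bash
python3 - <<'E'
from h import *
np.set_printoptions(precision=4,suppress=True)
s,t=cam("scene"),cam("top")
for k,rs,rt in [("red",(270,270,400,400),(340,250,470,310)),("yellow",(330,300,430,400),(340,250,430,310)),("blue",(500,260,740,430),(130,280,330,430)),("white",(560,300,660,400),(200,315,290,400))]:
  for n,c,r in(("s",s,rs),("t",t,rt)):
    try:
        m,ce,st=big(mask(c,k,r));z=.013 if k=="blue" else .033 if k=="white" else .04;print(k,n,ce*1.5,st[4],plane(c,ce,z)[:2])
        if k in("blue","white"):print(rect(c,m,z))
    except Exception as e:print(k,n,"none")
b=t["image"][120:300,60:340];cv2.imwrite("pics/b.png",cv2.resize(b,(700,450)))
E
```

```text
red s [322.7755 317.3571] 49 [ 0.6527 -0.0694]
red t [425.4706 273.    ] 17 [ 0.652  -0.0686]
yellow s [377.8469 337.5306] 49 [0.6461 0.0272]
yellow t none
blue s [600.98 379.06] 75 [0.517  0.3209]
((515.8759155273438, 319.8330078125), (7.287891387939453, 129.69139099121094), 12.009483337402344)
blue t [238.4784 356.0012] 835 [0.486  0.3103]
((486.397216796875, 310.8638000488281), (56.88974380493164, 161.48944091796875), 11.04192066192627)
white s [615.313 324.234] 2128 [0.4029 0.3073]
((394.6021728515625, 292.16961669921875), (177.1184539794922, 150.88633728027344), 10.766547203063965)
white t [235.35   355.3071] 70 [0.4857 0.3125]
((485.8635559082031, 312.2622985839844), (11.83039665222168, 49.89988708496094), 11.384377479553223)
```

View pics/b.png

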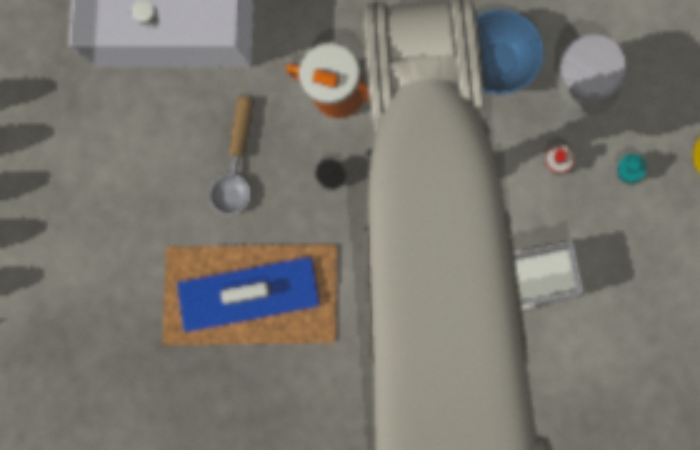

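>>> apply_moves --pt "0 0 0 -0.1" --pt "0 0 0 -0.1" --pt "0 0 0 -0.1" --pt "0 0 0 -0.1" --pt "0 0 0 -0.1"

```text
clock: 12.9
eef_pos: [0.6281, 0.0919, 0.1272]
tool_rot: [0.904, 0.427, -0.003, -0.041]
ft_force: [-0.4, 0.2, 0.1]
grip_width: 0.0426
grasp_force: 0.0
```

```bash
python3 - <<'E'
from h import *
from scipy.spatial.transform import Rotation as R
o=bot.get_obs();print(o["joint_pos"],o["eef_pos"],o["tool_rot"]);print(R.from_quat(o["tool_rot"]).as_matrix().round(3))
E
```

```text
[0.11191105 0.60432417 0.22505938 1.22389486 0.07524402 2.37012571] [0.62814451 0.09188567 0.12724695] [ 0.90353314  0.42655836 -0.00311942 -0.04081789]
[[ 0.636  0.771 -0.04 ]
 [ 0.771 -0.633  0.071]
 [ 0.029 -0.076 -0.997]]
```

The q6 limit was hit, and it left a 4.7° sideways tilt. I try to undo it by rolling round to the opposite q6 limit, high up in free space.

>>> apply_moves --pt "0.04 -0.82 -0.34 0" --pt "0.04 -0.82 -0.34 0" --pt "0.04 -0.82 -0.34 0" --pt "0.04 -0.82 -0.34 0" --pt "0.04 -0.82 -0.34 0"

```text
clock: 13.32
eef_pos: [0.5684, 0.1454, 0.168]
tool_rot: [0.905, 0.424, -0.003, -0.041]
ft_force: [-0.4, 0.1, 0.0]
grip_width: 0.0424
grasp_force: 0.0
```

>>> apply_moves --pt "0.04 -0.82 -0.34 0" --pt "0.04 -0.82 -0.34 0" --pt "0.04 -0.82 -0.34 0" --pt "0.04 -0.82 -0.34 0" --pt "0.04 -0.82 -0.34 0"

```text
clock: 13.73
eef_pos: [0.5091, 0.1985, 0.2087]
tool_rot: [0.905, 0.424, -0.003, -0.041]
ft_force: [-0.0, -0.1, -0.5]
grip_width: 0.0432
grasp_force: 0.0
```

>>> apply_moves --pt "0.04 -0.82 -0.34 0" --pt "0.04 -0.82 -0.34 0" --pt "0.04 -0.82 -0.34 0" --pt "0.04 -0.82 -0.34 0" --pt "0.04 -0.82 -0.34 0"

```text
clock: 14.15
eef_pos: [0.4501, 0.2513, 0.2489]
tool_rot: [0.905, 0.424, -0.003, -0.041]
ft_force: [0.5, 0.6, 0.7]
grip_width: 0.0426
grasp_force: 0.0
```

>>> apply_moves --pt "0 0 0 -0.11" --pt "0 0 0 -0.11" --pt "0 0 0 -0.11" --pt "0 0 0 -0.11" --pt "0 0 0 -0.11"

```text
clock: 14.57
eef_pos: [0.4506, 0.2509, 0.2485]
tool_rot: [0.745, 0.666, 0.009, -0.04]
ft_force: [0.0, 0.1, -0.6]
grip_width: 0.0432
grasp_force: 0.0
```

>>> apply_moves --pt "0 0 0 -0.11" --pt "0 0 0 -0.11" --pt "0 0 0 -0.11" --pt "0 0 0 -0.11" --pt "0 0 0 -0.11"

```text
clock: 14.98
eef_pos: [0.4507, 0.2508, 0.2485]
tool_rot: [0.525, 0.85, 0.02, -0.036]
ft_force: [0.0, 0.4, 0.4]
grip_width: 0.0427
grasp_force: 0.0
```

>>> apply_moves --pt "0 0 0 -0.11" --pt "0 0 0 -0.11" --pt "0 0 0 -0.11" --pt "0 0 0 -0.11" --pt "0 0 0 -0.11"

```text
clock: 15.4
eef_pos: [0.4507, 0.2508, 0.2484]
tool_rot: [0.262, 0.964, 0.029, -0.029]
ft_force: [-0.3, -0.2, -0.9]
grip_width: 0.0427
grasp_force: 0.0
```

>>> apply_moves --pt "0 0 0 -0.11" --pt "0 0 0 -0.11" --pt "0 0 0 -0.11" --pt "0 0 0 -0.11" --pt "0 0 0 -0.11"

```text
clock: 15.82
eef_pos: [0.4507, 0.2509, 0.2485]
tool_rot: [-0.022, 0.999, 0.036, -0.019]
ft_force: [-1.0, 0.3, -0.0]
grip_width: 0.0428
grasp_force: 0.0
```

>>> apply_moves --pt "0 0 0 -0.11" --pt "0 0 0 -0.11" --pt "0 0 0 -0.11" --pt "0 0 0 -0.11" --pt "0 0 0 -0.11"

```text
clock: 16.23
eef_pos: [0.4507, 0.2508, 0.2485]
tool_rot: [-0.305, 0.951, 0.04, -0.008]
ft_force: [0.2, 0.4, 0.2]
grip_width: 0.0424
grasp_force: 0.0
```

>>> apply_moves --pt "0 0 0 -0.11" --pt "0 0 0 -0.11" --pt "0 0 0 -0.11" --pt "0 0 0 -0.11" --pt "0 0 0 -0.11"

```text
clock: 16.65
eef_pos: [0.4507, 0.2508, 0.2485]
tool_rot: [-0.563, 0.826, 0.041, 0.004]
ft_force: [-0.4, -0.6, 0.2]
grip_width: 0.0425
grasp_force: 0.0
```

>>> apply_moves --pt "0 0 0 -0.11" --pt "0 0 0 -0.11" --pt "0 0 0 -0.11" --pt "0 0 0 -0.11" --pt "0 0 0 -0.11"

```text
clock: 17.07
eef_pos: [0.4507, 0.2508, 0.2485]
tool_rot: [0.774, -0.632, -0.038, -0.015]
ft_force: [-0.3, -0.6, -0.6]
grip_width: 0.0429
grasp_force: 0.0
```

>>> apply_moves --pt "0 0 0 -0.11" --pt "0 0 0 -0.11" --pt "0 0 0 -0.11" --pt "0 0 0 -0.11" --pt "0 0 0 -0.11"

```text
clock: 17.48
eef_pos: [0.4507, 0.2508, 0.2485]
tool_rot: [0.922, -0.386, -0.032, -0.025]
ft_force: [0.0, -0.3, -0.7]
grip_width: 0.0427
grasp_force: 0.0
```

>>> apply_moves --pt "0 0 0 -0.11" --pt "0 0 0 -0.11" --pt "0 0 0 -0.11" --pt "0 0 0 -0.11" --pt "0 0 0 -0.11"

```text
clock: 17.9
eef_pos: [0.4507, 0.2508, 0.2485]
tool_rot: [0.993, -0.108, -0.024, -0.033]
ft_force: [-0.5, 0.0, -0.1]
grip_width: 0.0426
grasp_force: 0.0
```

```bash
cat > st.py <<'E'
from h import *
from scipy.spatial.transform import Rotation as R
o=bot.get_obs();M=R.from_quat(o["tool_rot"]).as_matrix()
print(np.round(o["clock"],2),o["joint_pos"].round(4),o["eef_pos"].round(4),"yaw",np.degrees(np.arctan2(M[1,0],M[0,0])).round(2),"z",M[:,2].round(4))
E
python3 st.py
```

```text
17.9 [ 0.4635  0.2764  0.0375  1.3359  0.0814 -2.4611] [0.4507 0.2508 0.2485] yaw -12.35 z [-0.0399  0.0709 -0.9967]
```

>>> apply_moves --pt "0 0 0 -0.11" --pt "0 0 0 -0.11" --pt "0 0 0 -0.11" --pt "0 0 0 -0.11" --pt "0 0 0 -0.11"

```text
clock: 18.32
eef_pos: [0.4507, 0.2508, 0.2485]
tool_rot: [0.983, 0.178, -0.013, -0.038]
ft_force: [0.9, -0.2, -0.5]
grip_width: 0.0426
grasp_force: 0.0
```

>>> apply_moves --pt "0 0 0 -0.08" --pt "0 0 0 -0.05" --pt "0 0 0 0" --pt "0 0 0 0" --pt "0 0 0 0"

```text
clock: 18.73
eef_pos: [0.4476, 0.2573, 0.2481]
tool_rot: [0.971, 0.237, -0.01, -0.036]
ft_force: [0.3, -0.6, 0.1]
grip_width: 0.0428
grasp_force: 0.0
```

```bash
python3 st.py
```

```text
18.73 [ 0.4806  0.2761  0.0366  1.3331  0.0755 -3.1394] [0.4476 0.2573 0.2481] yaw 27.41 z [-0.0365  0.066  -0.9972]
```

>>> apply_moves --pt "0 0 0 -0.07" --pt "0 0 0 -0.07" --pt "0 0 0 -0.07" --pt "0 0 0 -0.07" --pt "0 0 0 0"

```text
clock: 19.15
eef_pos: [0.4029, 0.3231, 0.2481]
tool_rot: [0.945, 0.327, 0.004, -0.009]
ft_force: [-0.2, -0.8, -1.0]
grip_width: 0.0427
grasp_force: 0.0
```

```bash
python3 st.py
```

```text
19.15 [ 0.6678  0.266   0.0247  1.3169  0.0148 -3.1398] [0.4029 0.3231 0.2481] yaw 38.16 z [ 7.000e-04  1.940e-02 -9.998e-01]
```

>>> apply_moves --pt "0 0 0 -0.07" --pt "0 0 0 0" --pt "0 0 0 0" --pt "0 0 0 0" --pt "0 0 0 0"

```text
clock: 19.57
eef_pos: [0.3929, 0.3346, 0.248]
tool_rot: [0.938, 0.345, 0.007, -0.001]
ft_force: [-0.2, -1.0, 0.6]
grip_width: 0.0431
grasp_force: 0.0
```

```bash
python3 st.py
```

```text
19.57 [ 7.0670e-01  2.6480e-01  2.3100e-02  1.3158e+00 -2.3000e-03 -3.1404e+00] [0.3929 0.3346 0.248 ] yaw 40.42 z [ 0.0116  0.0069 -0.9999]
```

>>> apply_moves --pt "0 0 0 0.1" --pt "0 0 0 0.1" --pt "0 0 0 0.1" --pt "0 0 0 0.1" --pt "0 0 0 0.1"

```text
clock: 19.98
eef_pos: [0.3931, 0.3345, 0.248]
tool_rot: [0.996, 0.088, 0.006, -0.003]
ft_force: [0.6, -0.2, 0.2]
grip_width: 0.0426
grasp_force: 0.0
```

>>> apply_moves --pt "0 0 0 0.1" --pt "0 0 0 0.1" --pt "0 0 0 0.1" --pt "0 0 0 0.1" --pt "0 0 0 0.1"

```text
clock: 20.4
eef_pos: [0.3931, 0.3345, 0.248]
tool_rot: [0.985, -0.173, 0.005, -0.004]
ft_force: [0.4, 0.3, -1.0]
grip_width: 0.0428
grasp_force: 0.0
```

>>> apply_moves --pt "0 0 0 0.1" --pt "0 0 0 0.1" --pt "0 0 0 0.1" --pt "0 0 0 0.1" --pt "0 0 0 0.1"

```text
clock: 20.82
eef_pos: [0.3931, 0.3345, 0.248]
tool_rot: [0.907, -0.422, 0.004, -0.006]
ft_force: [-0.3, -0.2, 0.5]
grip_width: 0.0425
grasp_force: 0.0
```

>>> apply_moves --pt "0 0 0 0.1" --pt "0 0 0 0.1" --pt "0 0 0 0.1" --pt "0 0 0 0.1" --pt "0 0 0 0.1"

```text
clock: 21.23
eef_pos: [0.3931, 0.3345, 0.248]
tool_rot: [0.767, -0.642, 0.002, -0.006]
ft_force: [0.6, -0.1, 0.1]
grip_width: 0.0428
grasp_force: 0.0
```

>>> apply_moves --pt "0 0 0 0.1" --pt "0 0 0 0.1" --pt "0 0 0 0.1" --pt "0 0 0 0.1" --pt "0 0 0 0.1"

```text
clock: 21.65
eef_pos: [0.393, 0.3345, 0.248]
tool_rot: [-0.574, 0.819, -0.0, 0.007]
ft_force: [-0.7, -0.1, 0.2]
grip_width: 0.0427
grasp_force: 0.0
```

>>> apply_moves --pt "0 0 0 0.1" --pt "0 0 0 0.1" --pt "0 0 0 0.1" --pt "0 0 0 0.1" --pt "0 0 0 0.1"

```text
clock: 22.07
eef_pos: [0.393, 0.3345, 0.248]
tool_rot: [-0.343, 0.939, 0.001, 0.007]
ft_force: [1.0, 0.4, -0.5]
grip_width: 0.0427
grasp_force: 0.0
```

>>> apply_moves --pt "0 0 0 0.1" --pt "0 0 0 0.1" --pt "0 0 0 0.1" --pt "0 0 0 0.1" --pt "0 0 0 0.1"

```text
clock: 22.48
eef_pos: [0.3931, 0.3345, 0.248]
tool_rot: [-0.088, 0.996, 0.003, 0.006]
ft_force: [-0.7, 0.2, -0.7]
grip_width: 0.043
grasp_force: 0.0
```

```bash
cat > go.py <<'E'
import sys
exec(open("st.py").read())
def local():
    s,t=cam("scene"),cam("top")
    for k,rs,rt in [("red",(270,270,400,400),(340,250,470,310)),("yellow",(330,300,430,400),(340,250,430,310))]:
      for n,c,r in(("s",s,rs),("t",t,rt)):
        try: m,ce,st=big(mask(c,k,r));print(k,n,st[4],plane(c,ce,.04)[:2].round(4))
        except Exception: print(k,n,"none")
local()
P=o["eef_pos"];v=[float(a) for a in sys.argv[1:]]
for i in range(0,len(v),3):
    g=np.array(v[i:i+3]);print(g,"tool units",(M.T@(g-P)/.02).round(2));P=g
E
python3 go.py .6427 .0262 .15 .6427 .0262 .053
```

```text
22.48 [ 0.7063  0.2648  0.0231  1.3158 -0.0022  0.53  ] [0.3931 0.3345 0.248 ] yaw -169.9 z [ 0.0116  0.007  -0.9999]
red s 49 [ 0.6527 -0.0694]
red t 17 [ 0.652  -0.0686]
yellow s 56 [0.6432 0.0261]
yellow t 17 [0.6423 0.0265]
[0.6427 0.0262 0.15  ] tool units [ -9.52 -17.39   4.94]
[0.6427 0.0262 0.053 ] tool units [ 0.06 -0.02  4.85]
```

>>> apply_moves --pt "-0.48 -0.87 0.25 0" --pt "-0.48 -0.87 0.25 0" --pt "-0.48 -0.87 0.25 0" --pt "-0.48 -0.87 0.25 0" --pt "-0.48 -0.87 0.25 0"

```text
clock: 23.0
eef_pos: [0.4566, 0.2575, 0.223]
tool_rot: [-0.093, 0.996, 0.003, 0.006]
ft_force: [0.3, -0.1, -0.1]
grip_width: 0.0424
grasp_force: 0.0
```

>>> apply_moves --pt "-0.48 -0.87 0.25 0" --pt "-0.48 -0.87 0.25 0" --pt "-0.48 -0.87 0.25 0" --pt "-0.48 -0.87 0.25 0" --pt "-0.48 -0.87 0.25 0"

```text
clock: 23.42
eef_pos: [0.5199, 0.1807, 0.1981]
tool_rot: [-0.093, 0.996, 0.003, 0.006]
ft_force: [0.4, -0.1, -0.8]
grip_width: 0.0427
grasp_force: 0.0
```

>>> apply_moves --pt "-0.48 -0.87 0.25 0" --pt "-0.48 -0.87 0.25 0" --pt "-0.48 -0.87 0.25 0" --pt "-0.48 -0.87 0.25 0" --pt "-0.48 -0.87 0.25 0"

```text
clock: 23.83
eef_pos: [0.5832, 0.104, 0.1732]
tool_rot: [-0.093, 0.996, 0.003, 0.006]
ft_force: [0.2, 0.2, 0.7]
grip_width: 0.0425
grasp_force: 0.0
```

>>> apply_moves --pt "-0.48 -0.87 0.25 0" --pt "-0.48 -0.87 0.25 0" --pt "-0.48 -0.87 0.25 0" --pt "-0.44 -0.86 0.25 0" --pt "-0.44 -0.86 0.2 0"

```text
clock: 24.25
eef_pos: [0.6447, 0.0274, 0.1491]
tool_rot: [-0.093, 0.996, 0.003, 0.006]
ft_force: [0.3, 0.4, 0.7]
grip_width: 0.0427
grasp_force: 0.0
```

```bash
python3 go.py .6427 .0262 .053
```

```text
24.25 [ 0.0397  0.5769  0.239   1.2217  0.0066 -0.1457] [0.6447 0.0274 0.1491] yaw -169.38 z [ 0.0109  0.007  -0.9999]
red s 49 [ 0.6527 -0.0694]
red t 17 [ 0.652  -0.0686]
yellow s 63 [0.6439 0.0261]
yellow t none
[0.6427 0.0262 0.053 ] tool units [ 0.17 -0.07  4.8 ]
```

>>> apply_moves --pt "0.17 -0.07 1 0" --pt "0 0 1 0" --pt "0 0 1 0" --pt "0 0 1 0" --pt "0 0 0.8 0"

```text
clock: 24.77
eef_pos: [0.6412, 0.0278, 0.0523]
tool_rot: [-0.093, 0.996, 0.003, 0.005]
ft_force: [0.6, -0.9, 0.1]
grip_width: 0.0431
grasp_force: 0.0
```

>>> apply_moves --pt "0 0 0 0" --pt "0 0 0 0" --pt "0 0 0 0" --pt "0 0 0 0" --pt "0 0 0 0" --claw 1

```text
clock: 25.18
eef_pos: [0.6431, 0.0279, 0.0552]
tool_rot: [-0.092, 0.996, 0.003, 0.007]
ft_force: [-0.2, 0.4, -0.3]
grip_width: 0.0133
grasp_force: 58.5
```

>>> apply_moves --pt "0 0 0 0" --pt "0 0 0 0" --pt "0 0 0 0" --pt "0 0 -0.1 0" --pt "0 0 -0.2 0"

```text
clock: 25.6
eef_pos: [0.6416, 0.0277, 0.0593]
tool_rot: [-0.092, 0.996, 0.003, 0.005]
ft_force: [-0.1, 0.3, -0.7]
grip_width: 0.0133
grasp_force: 58.5
```

>>> apply_moves --pt "0 0 -0.7 0" --pt "0 0 -1 0" --pt "0 0 -1 0" --pt "0 0 -1 0" --pt "0 0 -1 0"

```text
clock: 26.02
eef_pos: [0.641, 0.0271, 0.155]
tool_rot: [-0.092, 0.996, 0.003, 0.006]
ft_force: [1.1, -0.1, -0.1]
grip_width: 0.0135
grasp_force: 58.5
```

```bash
cat > box.py <<'E'
from h import *
import json
t=cam("top");h=cv2.cvtColor(t["image"],cv2.COLOR_BGR2HSV)
np.save("box.npy",t["image"])
E
python3 - <<'E'
exec(open("box.py").read())
s=cam("scene")
cv2.imwrite("pics/c.png",np.hstack([cv2.resize(t["image"][170:290,200:330],(390,360),interpolation=2),cv2.resize(s["image"][150:270,180:320],(400,360),interpolation=2)]))
E
python3 go.py
```

```text
26.12 [ 0.0392  0.5619  0.2386  1.2272  0.0066 -0.1445] [0.6437 0.0271 0.1586] yaw -169.47 z [ 0.0201  0.0074 -0.9998]
red s 49 [ 0.6524 -0.0694]
red t 19 [ 0.6525 -0.0692]
yellow s none
yellow t none
```

View pics/c.png

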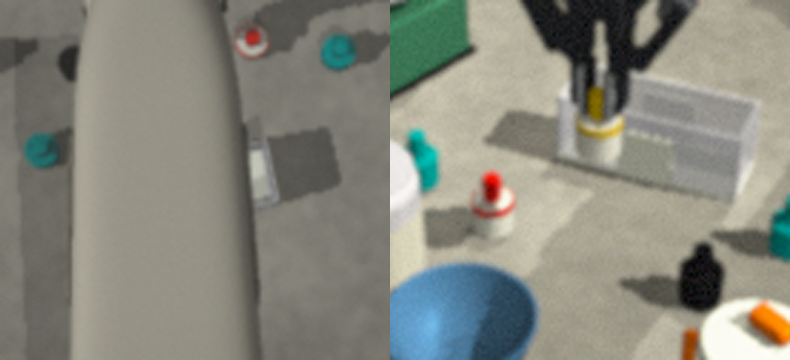

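The yellow pot is gripped upright, at (600,120) in the right panel, with the box behind it. Next it goes over the +y half of the box.

```bash
python3 go.py .4902 .0298 .158 .4902 .0298 .0612
```

```text
26.22 [ 0.0393  0.5653  0.2332  1.2253  0.0066 -0.1444] [0.6414 0.0271 0.1544] yaw -169.47 z [ 0.0131  0.0072 -0.9999]
red s 47 [ 0.6527 -0.0693]
red t 17 [ 0.652  -0.0686]
yellow s none
yellow t none
[0.4902 0.0298 0.158 ] tool units [ 7.41  1.52 -0.28]
[0.4902 0.0298 0.0612] tool units [ 0.07 -0.02  4.84]
```

>>> apply_moves --pt "0.74 0.15 -0.05 0" --pt "0.74 0.15 -0.05 0" --pt "0.74 0.15 -0.05 0" --pt "0.74 0.15 -0.05 0" --pt "0.74 0.15 -0.05 0"

```text
clock: 26.73
eef_pos: [0.5637, 0.0282, 0.156]
tool_rot: [-0.092, 0.996, 0.003, 0.004]
ft_force: [-0.1, 0.4, -0.6]
grip_width: 0.0133
grasp_force: 58.5
```

>>> apply_moves --pt "0.74 0.15 0 0" --pt "0.74 0.15 0 0" --pt "0.74 0.15 0 0" --pt "0.74 0.15 0 0" --pt "0.74 0.15 0 0"

```text
clock: 27.15
eef_pos: [0.4882, 0.0294, 0.1554]
tool_rot: [-0.092, 0.996, 0.003, 0.004]
ft_force: [0.5, -0.6, -0.5]
grip_width: 0.0134
grasp_force: 58.5
```

```bash
python3 - <<'E'
from h import *
s=cam("scene");cv2.imwrite("pics/d.png",cv2.resize(s["image"][130:250,200:340],(700,600),interpolation=2))
E
python3 go.py  .4902 .0298 .0612
```

```text
27.2 [ 0.0568  0.277  -0.2132  1.0761  0.0066 -0.1271] [0.4848 0.0294 0.1551] yaw -169.47 z [ 0.0041  0.0068 -1.    ]
red s 50 [ 0.6524 -0.0695]
red t 17 [ 0.652  -0.0686]
yellow s none
yellow t none
[0.4902 0.0298 0.0612] tool units [-0.24 -0.06  4.7 ]
```

View pics/d.png

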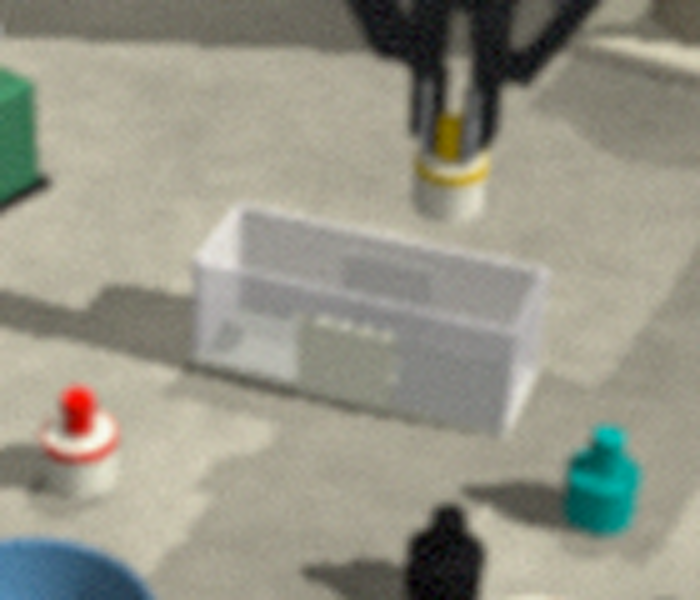

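Pot above the box. The rim corners in the crop are at (195,260), (240,207), (550,270) and (515,335). I check the box pose from those while the arm settles.

>>> apply_moves --pt "-0.2 -0.05 0.5 0" --pt "0 0 0.5 0" --pt "0 0 0 0" --pt "0 0 0 0" --pt "0 0 0 0"

```text
clock: 27.72
eef_pos: [0.4944, 0.0293, 0.1363]
tool_rot: [-0.092, 0.996, 0.003, 0.005]
ft_force: [0.7, 0.2, -1.0]
grip_width: 0.0132
grasp_force: 58.5
```

```bash
python3 - <<'E'
from h import *
s=cam("scene")
w=[plane(s,(200+x/5-.4,130+y/5-.4),.062)[:2] for x,y in((195,260),(240,207),(550,270),(515,335))];print(np.round(w,4),np.mean(w,0))
E
python3 go.py  .4902 .0298 .0612
```

```text
[[ 0.5445 -0.0796]
 [ 0.4887 -0.0903]
 [ 0.4519  0.0696]
 [ 0.5132  0.0814]] [ 0.49959399 -0.00473735]
27.77 [ 0.0557  0.3079 -0.2228  1.0287  0.0064 -0.128 ] [0.4946 0.0294 0.1367] yaw -169.47 z [ 0.011   0.0071 -0.9999]
red s 49 [ 0.6527 -0.0694]
red t 17 [ 0.652  -0.0686]
yellow s none
yellow t none
[0.4902 0.0298 0.0612] tool units [0.26 0.04 3.77]
```

>>> apply_moves --pt "0.15 0 0.8 0" --pt "0 0 0.9 0" --pt "0 0 0.9 0" --pt "0 0 0.8 0" --pt "0 0 0.3 0"

```text
clock: 28.28
eef_pos: [0.491, 0.0293, 0.0613]
tool_rot: [-0.092, 0.996, 0.003, 0.005]
ft_force: [-0.0, 0.3, -1.0]
grip_width: 0.0134
grasp_force: 58.5
```

>>> apply_moves --pt "0 0 0 0" --pt "0 0 0 0" --pt "0 0 0 0" --pt "0 0 0 0" --pt "0 0 0 0"

```text
clock: 28.7
eef_pos: [0.4931, 0.0294, 0.064]
tool_rot: [-0.092, 0.996, 0.003, 0.007]
ft_force: [0.4, -0.1, -0.3]
grip_width: 0.0137
grasp_force: 58.5
```

>>> apply_moves --pt "0 0 0.1 0" --pt "0 0 0.1 0" --pt "0 0 0 0" --pt "0 0 0 0" --pt "0 0 0 0"

```text
clock: 29.12
eef_pos: [0.4923, 0.0294, 0.0589]
tool_rot: [-0.092, 0.996, 0.003, 0.006]
ft_force: [1.2, -1.1, -0.6]
grip_width: 0.0135
grasp_force: 58.5
```

>>> apply_moves --pt "0 0 0 0" --pt "0 0 0 0" --pt "0 0 0 0" --pt "0 0 0 0" --pt "0 0 0 0" --claw 0.6

```text
clock: 29.53
eef_pos: [0.4924, 0.0294, 0.059]
tool_rot: [-0.092, 0.996, 0.003, 0.006]
ft_force: [-0.1, 0.1, 0.2]
grip_width: 0.0341
grasp_force: 0.0
```

>>> apply_moves --pt "0 0 -1 0" --pt "0 0 -1 0" --pt "0 0 -1 0" --pt "0 0 -1 0" --pt "0 0 -1 0"

```text
clock: 29.95
eef_pos: [0.491, 0.0286, 0.1599]
tool_rot: [-0.092, 0.996, 0.003, 0.006]
ft_force: [-0.2, -0.1, 0.1]
grip_width: 0.0343
grasp_force: 0.0
```

```bash
python3 go.py  .6524 -.069 .155 .6524 -.069 .052
```

```text
29.95 [ 0.0546  0.2788 -0.197   1.0833  0.0064 -0.1291] [0.491  0.0286 0.1599] yaw -169.48 z [ 0.0113  0.0071 -0.9999]
red s 49 [ 0.6527 -0.0694]
red t 17 [ 0.652  -0.0686]
yellow s none
yellow t none
[ 0.6524 -0.069   0.155 ] tool units [-7.04 -6.28  0.3 ]
[ 0.6524 -0.069   0.052 ] tool units [ 0.06 -0.03  5.15]
```

>>> apply_moves --pt "-0.8 -0.7 0.03 0" --pt "-0.8 -0.7 0.03 0" --pt "-0.8 -0.7 0.03 0" --pt "-0.8 -0.7 0.03 0" --pt "-0.8 -0.7 0.03 0" --claw 0.5

```text
clock: 30.47
eef_pos: [0.5829, -0.026, 0.1555]
tool_rot: [-0.092, 0.996, 0.003, 0.005]
ft_force: [0.2, 1.1, -0.6]
grip_width: 0.0427
grasp_force: 0.0
```

>>> apply_moves --pt "-0.8 -0.7 0.03 0" --pt "-0.8 -0.7 0.03 0" --pt "-0.8 -0.7 0.03 0" --pt "-0.5 -0.5 0 0" --pt "-0.14 -0.18 0 0"

```text
clock: 30.88
eef_pos: [0.6537, -0.0703, 0.1535]
tool_rot: [-0.091, 0.996, 0.003, 0.006]
ft_force: [-0.4, 0.7, 0.5]
grip_width: 0.0428
grasp_force: 0.0
```

>>> apply_moves --pt "0 0 0 0" --pt "0 0 0.5 0" --pt "0 0 0 0" --pt "0 0 0 0" --pt "0 0 0 0"

```text
clock: 31.3
eef_pos: [0.6519, -0.0684, 0.1451]
tool_rot: [-0.092, 0.996, 0.003, 0.006]
ft_force: [0.9, 0.1, 0.2]
grip_width: 0.0427
grasp_force: 0.0
```

```bash
python3 go.py .6524 -.069 .052;python3 - <<'E'
from h import *
s=cam("scene");cv2.imwrite("pics/e.png",cv2.resize(s["image"][130:250,200:340],(700,600),interpolation=2))
E
```

```text
31.3 [-0.1081  0.6012  0.2705  1.2305  0.0083 -0.2925] [ 0.6519 -0.0684  0.1451] yaw -169.44 z [ 0.0105  0.0072 -0.9999]
red s 51 [ 0.653  -0.0685]
red t none
yellow s none
yellow t none
[ 0.6524 -0.069   0.052 ] tool units [ 0.04 -0.06  4.66]
```

View pics/e.png

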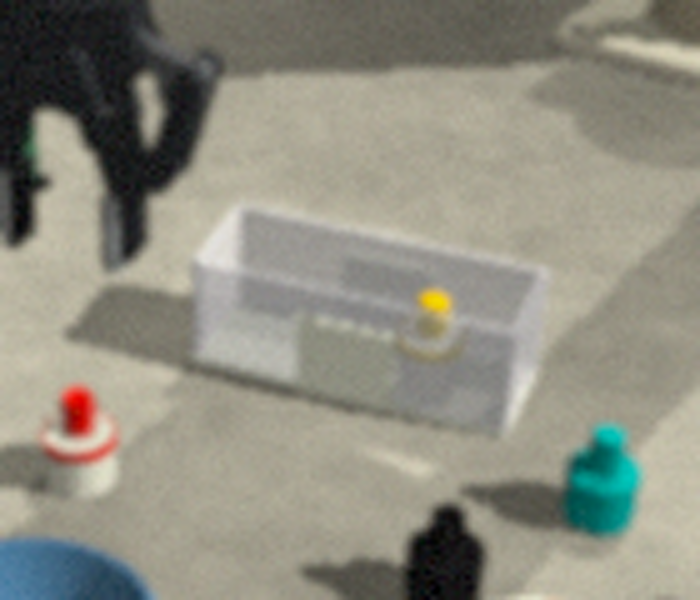

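The yellow pot stands in the box, knob at (435,310), and the red pot is untouched at (80,440). Now the red pot.

>>> apply_moves --pt "0.04 -0.06 1 0" --pt "0 0 1 0" --pt "0 0 1 0" --pt "0 0 1 0" --pt "0 0 0.6 0"

```text
clock: 31.87
eef_pos: [0.6521, -0.0694, 0.0513]
tool_rot: [-0.092, 0.996, 0.003, 0.005]
ft_force: [-0.7, 0.6, -0.3]
grip_width: 0.0428
grasp_force: 0.0
```

>>> apply_moves --pt "0 0 0 0" --pt "0 0 0 0" --pt "0 0 0 0" --pt "0 0 0 0" --pt "0 0 0 0" --claw 1

```text
clock: 32.28
eef_pos: [0.6542, -0.0698, 0.0549]
tool_rot: [-0.092, 0.996, 0.003, 0.007]
ft_force: [-0.0, 0.4, -0.5]
grip_width: 0.0135
grasp_force: 58.5
```

>>> apply_moves --pt "0 0 0 0" --pt "0 0 0 0" --pt "0 0 0 0" --pt "0 0 -0.1 0" --pt "0 0 -0.2 0"

```text
clock: 32.7
eef_pos: [0.6526, -0.0696, 0.0589]
tool_rot: [-0.092, 0.996, 0.003, 0.005]
ft_force: [-0.5, 0.1, -1.0]
grip_width: 0.0137
grasp_force: 58.5
```

>>> apply_moves --pt "0 0 -0.7 0" --pt "0 0 -1 0" --pt "0 0 -1 0" --pt "0 0 -1 0" --pt "0 0 -1 0"

```text
clock: 33.12
eef_pos: [0.6519, -0.0704, 0.1545]
tool_rot: [-0.092, 0.996, 0.003, 0.006]
ft_force: [-0.4, 0.1, -0.4]
grip_width: 0.0136
grasp_force: 58.5
```

```bash
python3 go.py .505 -.0388 .155 .505 -.0388 .059
```

```text
33.12 [-0.1111  0.595   0.2848  1.25    0.0083 -0.2948] [ 0.6519 -0.0704  0.1545] yaw -169.47 z [ 0.0114  0.0071 -0.9999]
red s 22 [ 0.5574 -0.1487]
red t none
yellow s none
yellow t none
[ 0.505  -0.0388  0.155 ] tool units [ 6.93  2.89 -0.1 ]
[ 0.505  -0.0388  0.059 ] tool units [ 0.06 -0.02  4.8 ]
```

>>> apply_moves --pt "0.8 0.33 0 0" --pt "0.8 0.33 0 0" --pt "0.8 0.33 0 0" --pt "0.8 0.33 0 0" --pt "0.8 0.33 0 0"

```text
clock: 33.63
eef_pos: [0.5659, -0.0523, 0.1514]
tool_rot: [-0.092, 0.996, 0.003, 0.005]
ft_force: [0.3, 0.3, -0.9]
grip_width: 0.0133
grasp_force: 58.6
```

>>> apply_moves --pt "0.8 0.33 0 0" --pt "0.8 0.33 0 0" --pt "0.8 0.33 0 0" --pt "0.4 0.2 0 0" --pt "0.13 0.05 0 0"

```text
clock: 34.05
eef_pos: [0.5034, -0.0385, 0.1513]
tool_rot: [-0.092, 0.996, 0.003, 0.005]
ft_force: [0.9, -0.6, -0.7]
grip_width: 0.0133
grasp_force: 58.6
```

>>> apply_moves --pt "0 0 0.3 0" --pt "0 0 0.6 0" --pt "0 0 0.3 0" --pt "0 0 0 0" --pt "0 0 0 0"

```text
clock: 34.47
eef_pos: [0.5056, -0.0388, 0.1271]
tool_rot: [-0.092, 0.996, 0.003, 0.005]
ft_force: [0.1, -0.3, -0.1]
grip_width: 0.0133
grasp_force: 58.6
```

```bash
python3 go.py .505 -.0388 .059
```

```text
34.47 [-0.081   0.3399 -0.2043  1.0171  0.0079 -0.2646] [ 0.5056 -0.0388  0.1271] yaw -169.48 z [ 0.0101  0.0071 -0.9999]
red s none
red t none
yellow s none
yellow t none
[ 0.505  -0.0388  0.059 ] tool units [ 0.07 -0.01  3.4 ]
```

>>> apply_moves --pt "0.06 0 0.9 0" --pt "0 0 0.9 0" --pt "0 0 0.8 0" --pt "0 0 0.6 0" --pt "0 0 0.2 0"

```text
clock: 34.98
eef_pos: [0.5043, -0.0384, 0.0584]
tool_rot: [-0.092, 0.996, 0.003, 0.005]
ft_force: [0.0, 0.6, -0.3]
grip_width: 0.0131
grasp_force: 58.6
```

>>> apply_moves --pt "0 0 0 0" --pt "0 0 0 0" --pt "0 0 0.08 0" --pt "0 0 0 0" --pt "0 0 0 0"

```text
clock: 35.4
eef_pos: [0.5057, -0.0385, 0.059]
tool_rot: [-0.092, 0.996, 0.003, 0.007]
ft_force: [0.1, 0.4, -0.8]
grip_width: 0.0134
grasp_force: 58.6
```

>>> apply_moves --pt "0 0 0 0" --pt "0 0 0 0" --pt "0 0 0 0" --pt "0 0 0 0" --pt "0 0 0 0" --claw 0.6

```text
clock: 35.82
eef_pos: [0.5052, -0.0384, 0.0583]
tool_rot: [-0.092, 0.996, 0.003, 0.006]
ft_force: [-0.7, 0.3, 1.5]
grip_width: 0.0344
grasp_force: 0.0
```

>>> apply_moves --pt "0 0 -1 0" --pt "0 0 -1 0" --pt "0 0 -1 0" --pt "0 0 -1 0" --pt "0 0 -1 0"

```text
clock: 36.23
eef_pos: [0.5038, -0.0391, 0.1591]
tool_rot: [-0.092, 0.996, 0.003, 0.006]
ft_force: [-0.1, -0.1, 0.1]
grip_width: 0.0342
grasp_force: 0.0
```

```bash
python3 go.py .4858 .3116 .16;python3 - <<'E'
from h import *
s=cam("scene");cv2.imwrite("pics/f.png",cv2.resize(s["image"][130:250,200:340],(700,600),interpolation=2))
E
```

```text
36.23 [-0.0819  0.3051 -0.1622  1.0928  0.008  -0.2657] [ 0.5038 -0.0391  0.1591] yaw -169.47 z [ 0.0112  0.0071 -0.9999]
red s 17 [ 0.4922 -0.0454]
red t none
yellow s none
yellow t none
[0.4858 0.3116 0.16  ] tool units [-2.32 17.4   0.07]
```

View pics/f.png

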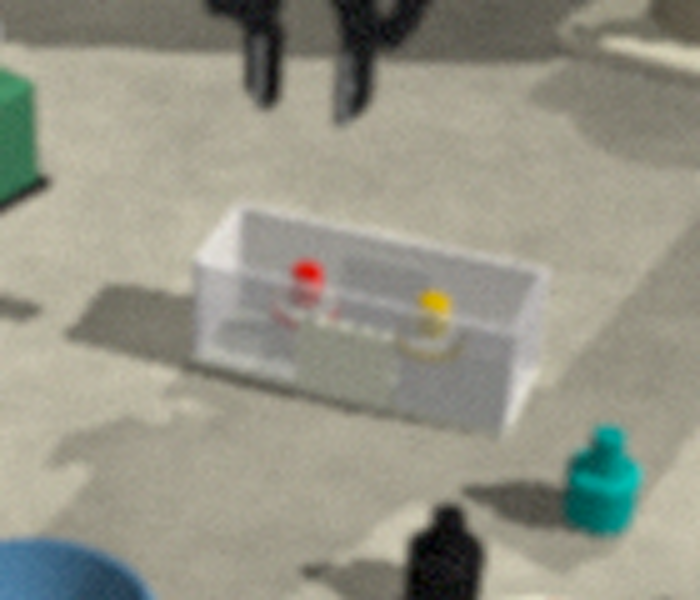

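Both pots stand upright in the box, red at (308,285) and yellow at (435,310). Next I fetch the lid.

>>> apply_moves --pt "-0.12 0.87 0 0" --pt "-0.12 0.87 0 0" --pt "-0.12 0.87 0 0" --pt "-0.12 0.87 0 0" --pt "-0.12 0.87 0 0" --claw 0

```text
clock: 36.8
eef_pos: [0.4988, 0.0492, 0.1573]
tool_rot: [-0.092, 0.996, 0.003, 0.005]
ft_force: [0.5, -0.3, -0.4]
grip_width: 0.0852
grasp_force: 0.0
```

>>> apply_moves --pt "-0.12 0.87 0 0" --pt "-0.12 0.87 0 0" --pt "-0.12 0.87 0 0" --pt "-0.12 0.87 0 0" --pt "-0.12 0.87 0 0"

```text
clock: 37.22
eef_pos: [0.4947, 0.1369, 0.1577]
tool_rot: [-0.092, 0.996, 0.003, 0.005]
ft_force: [-0.9, -0.3, -0.4]
grip_width: 0.0855
grasp_force: 0.0
```

>>> apply_moves --pt "-0.12 0.87 0 0" --pt "-0.12 0.87 0 0" --pt "-0.12 0.87 0 0" --pt "-0.12 0.87 0 0" --pt "-0.12 0.87 0 0"

```text
clock: 37.63
eef_pos: [0.4907, 0.2245, 0.1583]
tool_rot: [-0.092, 0.996, 0.003, 0.005]
ft_force: [0.4, 0.1, -0.4]
grip_width: 0.0854
grasp_force: 0.0
```

>>> apply_moves --pt "-0.12 0.87 0 0" --pt "-0.12 0.87 0 0" --pt "-0.12 0.87 0 0" --pt "-0.12 0.87 0 0" --pt "-0.12 0.87 0 0"

```text
clock: 38.05
eef_pos: [0.4866, 0.3122, 0.1587]
tool_rot: [-0.092, 0.996, 0.002, 0.005]
ft_force: [-0.0, -0.3, -0.3]
grip_width: 0.0856
grasp_force: 0.0
```

>>> apply_moves --pt "0 0 0 0.1" --pt "0 0 0 0.1" --pt "0 0 0 0.1" --pt "0 0 0 0.1" --pt "0 0 0 0.1"

```text
clock: 38.47
eef_pos: [0.4867, 0.3114, 0.1586]
tool_rot: [0.172, 0.985, 0.003, 0.004]
ft_force: [0.2, 0.9, -0.8]
grip_width: 0.0857
grasp_force: 0.0
```

>>> apply_moves --pt "0 0 0 0.1" --pt "0 0 0 0.1" --pt "0 0 0 0.1" --pt "0 0 0 0.1" --pt "0 0 0 0.1"

```text
clock: 38.88
eef_pos: [0.4868, 0.3113, 0.1586]
tool_rot: [0.421, 0.907, 0.004, 0.003]
ft_force: [-0.1, 0.6, -0.5]
grip_width: 0.0852
grasp_force: 0.0
```

>>> apply_moves --pt "0 0 0 0.1" --pt "0 0 0 0.1" --pt "0 0 0 0.1" --pt "0 0 0 0.1" --pt "0 0 0 0.09"

```text
clock: 39.3
eef_pos: [0.4867, 0.3113, 0.1586]
tool_rot: [0.637, 0.771, 0.005, 0.002]
ft_force: [0.5, -0.7, -0.3]
grip_width: 0.0853
grasp_force: 0.0
```

```bash
python3 go.py .4858 .3116 .0405; python3 - <<'E'
from h import *
s,t=cam("scene"),cam("top")
m,ce,st=big(mask(t,"blue",(130,280,330,430)));print(st[4],rect(t,m,.013))
# box rim via bright floor/edges, top view
cv2.imwrite("pics/g.png",cv2.resize(t["image"][200:260,210:310],(800,480),interpolation=2))
E
```

```text
39.3 [ 5.6910e-01  4.4040e-01  3.9400e-02  1.1594e+00 -2.0000e-04  1.9506e+00] [0.4867 0.3113 0.1586] yaw 100.84 z [ 0.0088  0.0054 -0.9999]
red s 20 [ 0.4918 -0.0461]
red t none
yellow s none
yellow t none
[0.4858 0.3116 0.0405] tool units [ 0.   -0.1   5.91]
481 ((491.864990234375, 283.1778564453125), (56.845027923583984, 105.05242919921875), 10.923013687133789)
```

View pics/g.png

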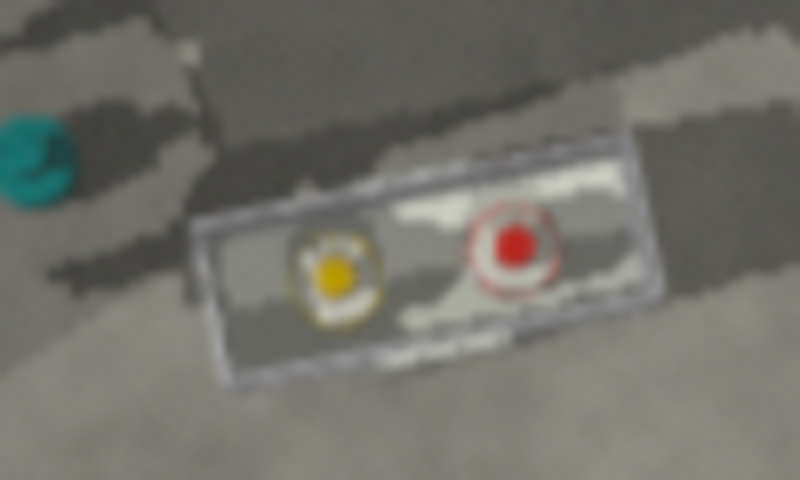

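```bash
python3 - <<'E'
from h import *
t=cam("top")
w=np.array([plane(t,(210+(u+.5)/8-.5,200+(v+.5)/8-.5),.062)[:2] for u,v in((190,218),(630,130),(665,298),(227,388))]);print(w.round(4),w.mean(0))
e=(w[0]+w[3]-w[1]-w[2]);print(np.degrees(np.arctan2(-e[0],e[1])))
E
```

```text
[[ 0.5129  0.0822]
 [ 0.5455 -0.0803]
 [ 0.4834 -0.0925]
 [ 0.4505  0.0681]] [ 0.49809886 -0.00560978]
11.476985368244653
```

>>> apply_moves --pt "0 -0.08 1 0" --pt "0 0 1 0" --pt "0 0 1 0" --pt "0 0 1 0" --pt "0 0 1 0"

```text
clock: 39.97
eef_pos: [0.487, 0.3121, 0.0595]
tool_rot: [0.635, 0.773, 0.006, 0.002]
ft_force: [-0.3, -0.3, -0.3]
grip_width: 0.0853
grasp_force: 0.0
```

>>> apply_moves --pt "0 0 0.6 0" --pt "0 0 0.2 0" --pt "0 0 0 0" --pt "0 0 0 0" --pt "0 0 0 0"

```text
clock: 40.38
eef_pos: [0.4882, 0.3128, 0.0457]
tool_rot: [0.635, 0.772, 0.007, 0.003]
ft_force: [-0.4, 0.5, 0.8]
grip_width: 0.0852
grasp_force: 0.0
```

>>> apply_moves --pt "-0.04 -0.12 0.15 0" --pt "0 0 0.08 0" --pt "0 0 0 0" --pt "0 0 0 0" --pt "0 0 0 0"

```text
clock: 40.8
eef_pos: [0.4853, 0.3111, 0.0401]
tool_rot: [0.635, 0.772, 0.007, 0.002]
ft_force: [0.0, 0.3, 0.4]
grip_width: 0.0857
grasp_force: 0.0
```

>>> apply_moves --pt "0 0 0 0" --pt "0 0 0 0" --pt "0 0 0 0" --pt "0 0 0 0" --pt "0 0 0 0" --claw 1

```text
clock: 41.22
eef_pos: [0.4852, 0.3111, 0.0399]
tool_rot: [0.635, 0.772, 0.006, 0.002]
ft_force: [-0.1, -1.0, -0.6]
grip_width: 0.0258
grasp_force: 0.0
```

>>> apply_moves --pt "0 0 0 0" --pt "0 0 0 0" --pt "0 0 0 0" --pt "0 0 0 0" --pt "0 0 0 0"

```text
clock: 41.63
eef_pos: [0.4854, 0.3112, 0.0401]
tool_rot: [0.635, 0.772, 0.007, 0.002]
ft_force: [-0.9, -1.5, 2.4]
grip_width: 0.0144
grasp_force: 60.0
```

>>> apply_moves --pt "0 0 -0.3 0" --pt "0 0 -0.7 0" --pt "0 0 -1 0" --pt "0 0 -1 0" --pt "0 0 -1 0"

```text
clock: 42.05
eef_pos: [0.4838, 0.3102, 0.1203]
tool_rot: [0.635, 0.772, 0.006, 0.002]
ft_force: [0.6, 0.2, -0.4]
grip_width: 0.0144
grasp_force: 59.5
```

>>> apply_moves --pt "0 0 -1 0" --pt "0 0 -0.5 0" --pt "0 0 -0.1 0" --pt "0 0 0 0" --pt "0 0 0 0"

```text
clock: 42.47
eef_pos: [0.4832, 0.3099, 0.1506]
tool_rot: [0.635, 0.772, 0.005, 0.002]
ft_force: [-0.5, -0.3, -0.9]
grip_width: 0.0146
grasp_force: 59.5
```

```bash
python3 go.py .4978 -.0045 .155 .4978 -.0045 .094
```

```text
42.47 [ 5.7030e-01  4.3900e-01  1.5000e-02  1.1355e+00 -2.0000e-04  1.9468e+00] [0.4832 0.3099 0.1506] yaw 101.13 z [ 0.0097  0.0059 -0.9999]
red s 21 [ 0.4922 -0.0459]
red t none
yellow s none
yellow t none
[ 0.4978 -0.0045  0.155 ] tool units [-15.56  -2.32  -0.3 ]
[ 0.4978 -0.0045  0.094 ] tool units [-0.01 -0.03  3.05]
```

>>> apply_moves --pt "-0.8 -0.12 -0.02 0" --pt "-0.8 -0.12 -0.02 0" --pt "-0.8 -0.12 -0.02 0" --pt "-0.8 -0.12 -0.02 0" --pt "-0.8 -0.12 -0.02 0"

```text
clock: 42.98
eef_pos: [0.4868, 0.2277, 0.1523]
tool_rot: [0.635, 0.772, 0.005, 0.002]
ft_force: [-0.7, -0.8, -1.0]
grip_width: 0.0144
grasp_force: 59.5
```

>>> apply_moves --pt "-0.8 -0.12 0 0" --pt "-0.8 -0.12 0 0" --pt "-0.8 -0.12 0 0" --pt "-0.8 -0.12 0 0" --pt "-0.8 -0.12 0 0"

```text
clock: 43.4
eef_pos: [0.4904, 0.1469, 0.1518]
tool_rot: [0.635, 0.772, 0.005, 0.002]
ft_force: [0.4, 0.1, -0.9]
grip_width: 0.0147
grasp_force: 59.5
```

>>> apply_moves --pt "-0.8 -0.12 0 0" --pt "-0.8 -0.12 0 0" --pt "-0.8 -0.12 0 0" --pt "-0.8 -0.12 0 0" --pt "-0.8 -0.12 0 0"

```text
clock: 43.82
eef_pos: [0.4939, 0.0663, 0.1514]
tool_rot: [0.635, 0.772, 0.006, 0.002]
ft_force: [0.2, -0.2, 0.3]
grip_width: 0.0148
grasp_force: 59.5
```

>>> apply_moves --pt "-0.8 -0.12 0 0" --pt "-0.8 -0.12 0 0" --pt "-0.8 -0.12 0 0" --pt "-0.8 -0.12 0 0" --pt "-0.36 -0.04 0 0"

```text
clock: 44.23
eef_pos: [0.4974, -0.0062, 0.1509]
tool_rot: [0.636, 0.772, 0.005, 0.002]
ft_force: [-0.7, -0.0, -0.1]
grip_width: 0.0144
grasp_force: 59.5
```

>>> apply_moves --pt "0 0 0.3 0" --pt "0 0 0.5 0" --pt "0 0 0.3 0" --pt "0 0 0 0" --pt "0 0 0 0"

```text
clock: 44.65
eef_pos: [0.4978, -0.0031, 0.1287]
tool_rot: [0.635, 0.773, 0.006, 0.001]
ft_force: [-0.2, 0.0, -0.4]
grip_width: 0.0141
grasp_force: 59.5
```

```bash
python3 go.py .4978 -.0045 .094
```

```text
44.65 [-0.0105  0.322  -0.2259  1.014   0.0074  1.3649] [ 0.4978 -0.0031  0.1287] yaw 101.2 z [ 0.0091  0.0073 -0.9999]
red s 10 [ 0.4927 -0.0466]
red t none
yellow s none
yellow t none
[ 0.4978 -0.0045  0.094 ] tool units [-0.08 -0.03  1.74]
```

>>> apply_moves --pt "-0.05 -0.03 0.4 0" --pt "0 0 0.4 0" --pt "0 0 0.2 0" --pt "0 0 0.2 0" --pt "0 0 0 0"

```text
clock: 45.17
eef_pos: [0.4977, -0.0048, 0.1046]
tool_rot: [0.635, 0.772, 0.006, 0.001]
ft_force: [-0.1, 0.2, -0.7]
grip_width: 0.0151
grasp_force: 59.5
```

>>> apply_moves --pt "0 0 0 0" --pt "0 0 0 0" --pt "0 0 0.1 0" --pt "0 0 0.1 0" --pt "0 0 0 0"

```text
clock: 45.58
eef_pos: [0.4985, -0.0048, 0.1016]
tool_rot: [0.635, 0.772, 0.006, 0.002]
ft_force: [0.4, -0.3, -0.9]
grip_width: 0.015
grasp_force: 59.5
```

```bash
python3 go.py .4978 -.0045 .094; python3 - <<'E'
from h import *
s=cam("scene");cv2.imwrite("pics/i.png",cv2.resize(s["image"][130:250,200:340],(700,600),interpolation=2))
E
```

```text
45.58 [-0.0137  0.3518 -0.2634  0.9445  0.0072  1.363 ] [ 0.4985 -0.0048  0.1016] yaw 101.13 z [ 0.0112  0.0071 -0.9999]
red s 1 [ 0.4964 -0.0436]
red t none
yellow s none
yellow t none
[ 0.4978 -0.0045  0.094 ] tool units [ 0.02 -0.03  0.38]
```

View pics/i.png

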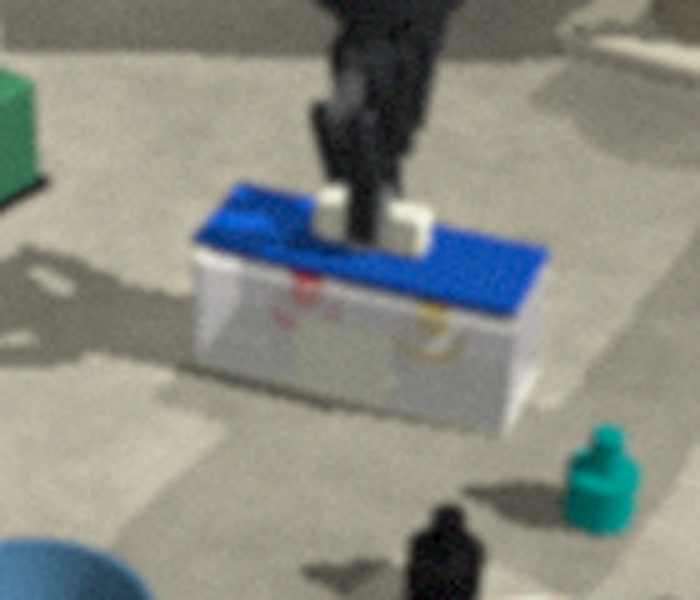

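The lid hovers level, just above the rim and well aligned at (370,250). I lower it the last millimetres.

>>> apply_moves --pt "0 -0.02 0.1 0" --pt "0 0 0.1 0" --pt "0 0 0.1 0" --pt "0 0 0.05 0" --pt "0 0 0 0"

```text
clock: 46.15
eef_pos: [0.498, -0.0048, 0.0944]
tool_rot: [0.635, 0.772, 0.006, 0.002]
ft_force: [-0.1, -0.2, -1.1]
grip_width: 0.0142
grasp_force: 59.5
```

>>> apply_moves --pt "0 0 0 0" --pt "0 0 0 0" --pt "0 0 0 0" --pt "0 0 0 0" --pt "0 0 0 0"

```text
clock: 46.57
eef_pos: [0.4984, -0.0048, 0.0949]
tool_rot: [0.635, 0.772, 0.006, 0.002]
ft_force: [0.6, -0.3, -0.8]
grip_width: 0.0145
grasp_force: 59.5
```

>>> apply_moves --pt "0 0 0.07 0" --pt "0 0 0.05 0" --pt "0 0 0 0" --pt "0 0 0 0" --pt "0 0 0 0"

```text
clock: 46.98
eef_pos: [0.4986, -0.0048, 0.0931]
tool_rot: [0.635, 0.772, 0.007, 0.003]
ft_force: [-1.3, -0.2, 5.6]
grip_width: 0.0149
grasp_force: 60.3
```

>>> apply_moves --pt "0 0 0 0" --pt "0 0 0 0" --pt "0 0 0 0" --pt "0 0 0 0" --pt "0 0 0 0" --claw 0.5

```text
clock: 47.4
eef_pos: [0.4982, -0.0048, 0.0922]
tool_rot: [0.635, 0.772, 0.006, 0.002]
ft_force: [-0.5, 0.1, 0.2]
grip_width: 0.0427
grasp_force: 0.0
```

>>> apply_moves --pt "0 0 -0.7 0" --pt "0 0 -1 0" --pt "0 0 -1 0" --pt "0 0 -1 0" --pt "0 0 -1 0" --claw 0

```text
clock: 47.82
eef_pos: [0.497, -0.0054, 0.1871]
tool_rot: [0.635, 0.772, 0.006, 0.002]
ft_force: [-0.6, -0.3, -0.6]
grip_width: 0.0853
grasp_force: 0.0
```

```bash
python3 st.py; python3 - <<'E'
from h import *
s=cam("scene");cv2.imwrite("pics/j.png",cv2.resize(s["image"][130:250,200:340],(700,600),interpolation=2))
E
```

```text
47.82 [-0.0151  0.2664 -0.1378  1.1556  0.0073  1.3616] [ 0.497  -0.0054  0.1871] yaw 101.13 z [ 0.011   0.0071 -0.9999]
```

View pics/j.png

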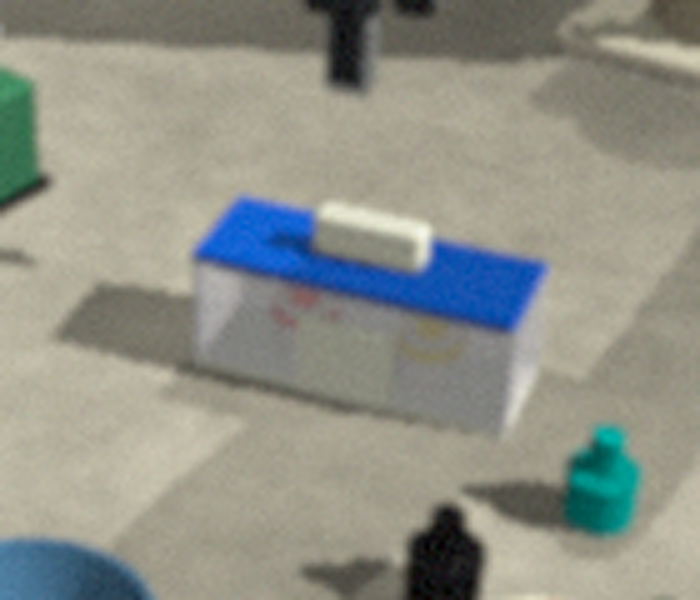

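Lid flat and home at (370,265). Now I straddle the box to grip its pads.

>>> apply_moves --pt "0 0 1 0" --pt "0 0 1 0" --pt "0 0 1 0" --pt "0 0 0.8 0" --pt "0 0 0 0"

```text
clock: 48.28
eef_pos: [0.4954, -0.0049, 0.107]
tool_rot: [0.635, 0.772, 0.004, -0.0]
ft_force: [0.1, -0.1, -0.6]
grip_width: 0.0852
grasp_force: 0.0
```

>>> apply_moves --pt "0 0 0 0" --pt "0 0 0 0" --pt "0 0 0 0" --pt "0 0 0 0" --pt "0 0 0 0"

```text
clock: 48.7
eef_pos: [0.4988, -0.0049, 0.1114]
tool_rot: [0.635, 0.772, 0.007, 0.003]
ft_force: [0.1, 0.5, -0.3]
grip_width: 0.0853
grasp_force: 0.0
```

```bash
python3 go.py .4982 -.005 .044
```

```text
48.7 [-0.014   0.3397 -0.2517  0.966   0.0073  1.3627] [ 0.4988 -0.0049  0.1114] yaw 101.13 z [ 0.0135  0.0071 -0.9999]
red s none
red t none
yellow s none
yellow t none
[ 0.4982 -0.005   0.044 ] tool units [-0.01 -0.08  3.37]
```

>>> apply_moves --pt "0 -0.07 0.7 0" --pt "0 0 0.7 0" --pt "0 0 0.7 0" --pt "0 0 0.6 0" --pt "0 0 0.3 0"

```text
clock: 49.22
eef_pos: [0.4966, -0.0047, 0.0492]
tool_rot: [0.635, 0.772, 0.006, 0.001]
ft_force: [-0.1, 0.7, -0.6]
grip_width: 0.0854
grasp_force: 0.0
```

>>> apply_moves --pt "0 0 0 0" --pt "0 0 0 0" --pt "0 0 0.1 0" --pt "0 0 0.1 0" --pt "0 0 0 0"

```text
clock: 49.63
eef_pos: [0.4977, -0.0047, 0.0467]
tool_rot: [0.635, 0.772, 0.007, 0.002]
ft_force: [0.3, 0.2, 0.2]
grip_width: 0.0854
grasp_force: 0.0
```

>>> apply_moves --pt "0 0 0 0" --pt "0 0 0 0" --pt "0 0 0 0" --pt "0 0 0 0" --pt "0 0 0 0"

```text
clock: 50.05
eef_pos: [0.4975, -0.0047, 0.0465]
tool_rot: [0.635, 0.772, 0.006, 0.002]
ft_force: [-0.6, 0.6, 0.7]
grip_width: 0.085
grasp_force: 0.0
```

>>> apply_moves --pt "0 0 0.1 0" --pt "0 0 0 0" --pt "0 0 0 0" --pt "0 0 0 0" --pt "0 0 0 0"

```text
clock: 50.47
eef_pos: [0.4975, -0.0047, 0.0444]
tool_rot: [0.635, 0.772, 0.006, 0.002]
ft_force: [-0.2, -0.4, 0.5]
grip_width: 0.0856
grasp_force: 0.0
```

>>> apply_moves --pt "0 0 0 0" --pt "0 0 0 0" --pt "0 0 0 0" --pt "0 0 0 0" --pt "0 0 0 0" --claw 1

```text
clock: 50.88
eef_pos: [0.4976, -0.0048, 0.0449]
tool_rot: [0.635, 0.772, 0.006, 0.002]
ft_force: [-2.1, 0.2, 6.0]
grip_width: 0.0675
grasp_force: 69.1
```

>>> apply_moves --pt "0 0 0 0" --pt "0 0 0 0" --pt "0 0 -0.1 0" --pt "0 0 -0.2 0" --pt "0 0 -0.2 0"

```text
clock: 51.3
eef_pos: [0.4965, -0.0048, 0.0538]
tool_rot: [0.635, 0.772, 0.006, 0.001]
ft_force: [-0.7, 0.8, -3.7]
grip_width: 0.0677
grasp_force: 68.1
```

```bash
python3 st.py; python3 - <<'E'
from h import *
s=cam("scene");cv2.imwrite("pics/k.png",cv2.resize(s["image"][130:250,200:340],(700,600),interpolation=2))
E
```

```text
51.3 [-0.0137  0.4109 -0.3232  0.8275  0.0073  1.3629] [ 0.4965 -0.0048  0.0538] yaw 101.13 z [ 0.0093  0.0071 -0.9999]
```

View pics/k.png

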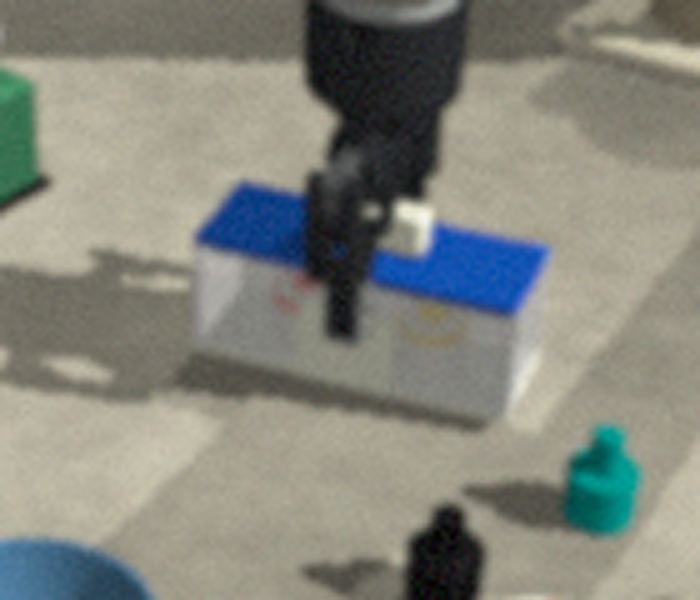

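The box is lifted level, at (370,300), with the lid on. I raise it and carry it to the pan at moderate speed.

>>> apply_moves --pt "0 0 -0.4 0" --pt "0 0 -0.7 0" --pt "0 0 -0.7 0" --pt "0 0 -0.7 0" --pt "0 0 -0.7 0"

```text
clock: 51.77
eef_pos: [0.4964, -0.0052, 0.1193]
tool_rot: [0.635, 0.772, 0.006, 0.002]
ft_force: [1.0, 0.5, -3.8]
grip_width: 0.0674
grasp_force: 68.6
```

>>> apply_moves --pt "0 0 -0.7 0" --pt "0 0 -0.7 0" --pt "0 0 -0.7 0" --pt "0 0 -0.7 0" --pt "0 0 -0.4 0"

```text
clock: 52.18
eef_pos: [0.4964, -0.0057, 0.1843]
tool_rot: [0.635, 0.772, 0.007, 0.003]
ft_force: [0.5, 0.1, -2.9]
grip_width: 0.0675
grasp_force: 68.8
```

```bash
python3 go.py .5155 -.338 .185; python3 - <<'E'
from h import *
t=cam("top");s=cam("scene")
m,c,st=big(mask(t,"pan",(505,285,630,395)));(ce,r)=cv2.minEnclosingCircle(np.argwhere(m)[:,::-1].astype(np.float32));print(st,ce,r,plane(t,ce,.102),plane(t,c,.102))
E
```

```text
52.18 [-0.0156  0.2656 -0.1468  1.1449  0.0073  1.361 ] [ 0.4964 -0.0057  0.1843] yaw 101.13 z [ 0.0137  0.007  -0.9999]
red s none
red t none
yellow s none
yellow t none
[ 0.5155 -0.338   0.185 ] tool units [-16.49  -2.27  -0.14]
[ 336  205   84   58 3177] (377.295166015625, 244.5) 44.850303649902344 [ 0.45823499 -0.3301297   0.102     ] [ 0.4807427  -0.33263037  0.102     ]
```

>>> apply_moves --pt "-0.3 -0.04 0 0" --pt "-0.6 -0.08 0 0" --pt "-0.75 -0.1 0 0" --pt "-0.75 -0.1 0 0" --pt "-0.75 -0.1 0 0"

```text
clock: 52.8
eef_pos: [0.4993, -0.0707, 0.1811]
tool_rot: [0.635, 0.772, 0.006, 0.002]
ft_force: [-0.6, 1.1, -3.8]
grip_width: 0.0676
grasp_force: 68.7
```

>>> apply_moves --pt "-0.75 -0.1 0 0" --pt "-0.75 -0.1 0 0" --pt "-0.75 -0.1 0 0" --pt "-0.75 -0.1 0 0" --pt "-0.75 -0.1 0 0"

```text
clock: 53.22
eef_pos: [0.5038, -0.1465, 0.1805]
tool_rot: [0.636, 0.772, 0.006, 0.001]
ft_force: [0.3, 0.1, -4.4]
grip_width: 0.0677
grasp_force: 68.7
```

>>> apply_moves --pt "-0.75 -0.1 0 0" --pt "-0.75 -0.1 0 0" --pt "-0.75 -0.1 0 0" --pt "-0.75 -0.1 0 0" --pt "-0.75 -0.1 0 0"

```text
clock: 53.63
eef_pos: [0.5083, -0.2219, 0.18]
tool_rot: [0.636, 0.772, 0.006, 0.001]
ft_force: [-0.0, -0.1, -3.3]
grip_width: 0.0673
grasp_force: 68.7
```

>>> apply_moves --pt "-0.75 -0.1 0 0" --pt "-0.75 -0.1 0 0" --pt "-0.75 -0.1 0 0" --pt "-0.75 -0.1 0 0" --pt "-0.75 -0.1 0 0"

```text
clock: 54.05
eef_pos: [0.5138, -0.2972, 0.1804]
tool_rot: [0.635, 0.772, 0.006, 0.002]
ft_force: [-0.3, -0.0, -4.0]
grip_width: 0.0677
grasp_force: 68.7
```

>>> apply_moves --pt "-0.75 -0.1 0 0" --pt "-0.75 -0.1 0 0" --pt "-0.5 -0.1 0 0" --pt "-0.3 0 0 0" --pt "0 0 0 0"

```text
clock: 54.47
eef_pos: [0.5168, -0.3434, 0.1799]
tool_rot: [0.636, 0.772, 0.006, 0.002]
ft_force: [0.4, 0.1, -3.9]
grip_width: 0.0677
grasp_force: 68.6
```

>>> apply_moves --pt "0 0 0 0" --pt "0 0 0 0" --pt "0 0 0 0" --pt "0 0 0 0" --pt "0 0 0 0"

```text
clock: 54.88
eef_pos: [0.517, -0.3414, 0.1804]
tool_rot: [0.635, 0.773, 0.006, 0.002]
ft_force: [0.1, 1.1, -3.2]
grip_width: 0.0679
grasp_force: 68.6
```

```bash
python3 go.py .5155 -.338 .147; python3 - <<'E'
from h import *
t=cam("top");s=cam("scene")
cv2.imwrite("pics/l.png",np.hstack([cv2.resize(t["image"][170:290,310:450],(390,334)),cv2.resize(s["image"][70:200,110:240],(400,334))]) )
E
```

```text
54.88 [-0.5892  0.5104  0.2109  1.2656  0.0124  0.7865] [ 0.517  -0.3414  0.1804] yaw 101.18 z [ 0.0116  0.0071 -0.9999]
red s none
red t none
yellow s none
yellow t none
[ 0.5155 -0.338   0.147 ] tool units [ 0.17 -0.06  1.67]
```

View pics/l.png

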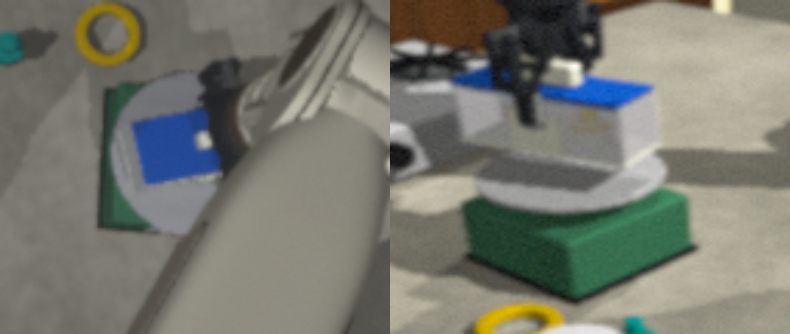

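The box is above the pan centre in both views, level. I lower it until the spring bears the weight.

>>> apply_moves --pt "0.17 -0.06 0.4 0" --pt "0 0 0.5 0" --pt "0 0 0.4 0" --pt "0 0 0.2 0" --pt "0 0 0.1 0"

```text
clock: 55.5
eef_pos: [0.5145, -0.3381, 0.1463]
tool_rot: [0.635, 0.772, 0.006, 0.001]
ft_force: [-1.0, 0.5, -3.1]
grip_width: 0.0675
grasp_force: 68.8
```

>>> apply_moves --pt "0 0 0.1 0" --pt "0 0 0.1 0" --pt "0 0 0.1 0" --pt "0 0 0.1 0" --pt "0 0 0 0"

```text
clock: 55.92
eef_pos: [0.5155, -0.3388, 0.1404]
tool_rot: [0.635, 0.772, 0.006, 0.002]
ft_force: [-0.2, 0.4, -1.4]
grip_width: 0.0676
grasp_force: 68.9
```

>>> apply_moves --pt "0 0 0 0" --pt "0 0 0 0" --pt "0 0 0 0" --pt "0 0 0 0" --pt "0 0 0 0"

```text
clock: 56.33
eef_pos: [0.5155, -0.3388, 0.1404]
tool_rot: [0.635, 0.772, 0.006, 0.002]
ft_force: [-0.1, 0.3, -0.4]
grip_width: 0.0678
grasp_force: 68.9
```

>>> apply_moves --pt "0 0 0.05 0" --pt "0 0 0.05 0" --pt "0 0 0 0" --pt "0 0 0 0" --pt "0 0 0 0"

```text
clock: 56.75
eef_pos: [0.5155, -0.3387, 0.1384]
tool_rot: [0.635, 0.772, 0.006, 0.002]
ft_force: [-1.2, -0.2, -0.6]
grip_width: 0.0679
grasp_force: 69.0
```

>>> apply_moves --pt "0 0 0 0" --pt "0 0 0 0" --pt "0 0 0 0" --pt "0 0 0 0" --pt "0 0 0 0" --claw 0

```text
clock: 57.17
eef_pos: [0.5157, -0.3385, 0.1384]
tool_rot: [0.635, 0.772, 0.007, 0.002]
ft_force: [0.6, 0.2, 0.3]
grip_width: 0.0854
grasp_force: 0.0
```

>>> apply_moves --pt "0 0 0 0" --pt "0 0 0 0" --pt "0 0 0 0" --pt "0 0 0 0" --pt "0 0 0 0"

```text
clock: 57.58
eef_pos: [0.5155, -0.3386, 0.1382]
tool_rot: [0.635, 0.772, 0.006, 0.002]
ft_force: [0.4, -0.6, 0.2]
grip_width: 0.0851
grasp_force: 0.0
```

>>> apply_moves --pt "0 0 -0.3 0" --pt "0 0 -0.6 0" --pt "0 0 -0.8 0" --pt "0 0 -0.8 0" --pt "0 0 -0.8 0"

```text
clock: 58.0
eef_pos: [0.5147, -0.339, 0.2053]
tool_rot: [0.635, 0.772, 0.006, 0.002]
ft_force: [0.7, -0.4, 0.1]
grip_width: 0.0856
grasp_force: 0.0
```

>>> apply_moves --pt "0 0 -0.8 0" --pt "0 0 -0.7 0" --pt "0 0 0 0" --pt "0 0 0 0" --pt "0 0 0 0"

```text
clock: 58.42
eef_pos: [0.514, -0.3391, 0.2335]
tool_rot: [0.635, 0.772, 0.006, 0.002]
ft_force: [-0.2, -0.6, 0.0]
grip_width: 0.0855
grasp_force: 0.0
```

>>> apply_moves --pt "0 0 0 0" --pt "0 0 0 0" --pt "0 0 0 0" --pt "0 0 0 0" --pt "0 0 0 0"

```text
clock: 58.83
eef_pos: [0.5143, -0.3392, 0.2338]
tool_rot: [0.635, 0.772, 0.006, 0.002]
ft_force: [-0.8, -0.6, 0.1]
grip_width: 0.0856
grasp_force: 0.0
```

>>> apply_moves --pt "0 0 0 0" --pt "0 0 0 0" --pt "0 0 0 0" --pt "0 0 0 0" --pt "0 0 0 0"

```text
clock: 59.25
eef_pos: [0.5144, -0.3392, 0.2343]
tool_rot: [0.635, 0.772, 0.006, 0.002]
ft_force: [-1.0, -0.1, 0.8]
grip_width: 0.0854
grasp_force: 0.0
```

>>> apply_moves --pt "0 0 0 0" --pt "0 0 0 0" --pt "0 0 0 0" --pt "0 0 0 0" --pt "0 0 0 0"

```text
clock: 59.67
eef_pos: [0.5144, -0.3392, 0.2342]
tool_rot: [0.635, 0.772, 0.006, 0.002]
ft_force: [0.0, 0.4, 0.0]
grip_width: 0.0855
grasp_force: 0.0
```

```bash
python3 st.py; python3 - <<'E'
from h import *
t=cam("top");s=cam("scene")
for c,r in((s,(180,130,360,250)),(t,(480,260,660,420))):
    m,ce,st=big(mask(c,"blue",r));print(ce*1.5,st);print(rect(c,m,.16))
    np.save("x.npy",m)
m,ce,st=big(mask(s,"blue",(180,130,360,250)))
k=max(cv2.findContours(m,cv2.RETR_EXTERNAL,cv2.CHAIN_APPROX_NONE)[0],key=cv2.contourArea)
print(cv2.approxPolyDP(cv2.convexHull(k),3,True)[:,0])
E
```

```text
59.67 [-0.5887  0.4791  0.3012  1.3873  0.0123  0.7879] [ 0.5144 -0.3392  0.2342] yaw 101.13 z [ 0.0114  0.0071 -0.9999]
[270.32432432 181.80405405] [161 116  35  12  74]
((517.758056640625, -297.2090759277344), (60.39944076538086, 87.91512298583984), 11.45956039428711)
[557.42523364 335.87383178] [354 210  41  28 642]
((512.3701171875, -309.7211608886719), (58.52524185180664, 105.00533294677734), 11.316457748413086)
[[195 120]
 [182 127]
 [161 119]
 [179 116]]
```

Box aligned and settled for over 2 s. I regrip it and carry it to the mat.

>>> apply_moves --pt "0 0 0.9 0" --pt "0 0 0.9 0" --pt "0 0 0.9 0" --pt "0 0 0.9 0" --pt "0 0 0.5 0"

```text
clock: 60.18
eef_pos: [0.5144, -0.338, 0.1499]
tool_rot: [0.635, 0.772, 0.006, 0.001]
ft_force: [0.4, -0.1, 0.3]
grip_width: 0.0856
grasp_force: 0.0
```

>>> apply_moves --pt "0 0 0.3 0" --pt "0 0 0.2 0" --pt "0 0 0.1 0" --pt "0 0 0 0" --pt "0 0 0 0"

```text
clock: 60.6
eef_pos: [0.5159, -0.3389, 0.1411]
tool_rot: [0.635, 0.772, 0.006, 0.003]
ft_force: [0.3, 0.3, 1.1]
grip_width: 0.0856
grasp_force: 0.0
```

>>> apply_moves --pt "0 0 0 0" --pt "0 0 0 0" --pt "0 0 0 0" --pt "0 0 0 0" --pt "0 0 0 0"

```text
clock: 61.02
eef_pos: [0.5155, -0.3386, 0.1404]
tool_rot: [0.635, 0.772, 0.006, 0.002]
ft_force: [0.6, -0.2, 0.3]
grip_width: 0.0854
grasp_force: 0.0
```

>>> apply_moves --pt "0 0 0.1 0" --pt "0 0 0 0" --pt "0 0 0 0" --pt "0 0 0 0" --pt "0 0 0 0"

```text
clock: 61.43
eef_pos: [0.5155, -0.3386, 0.1382]
tool_rot: [0.635, 0.772, 0.006, 0.002]
ft_force: [-0.7, -0.5, 0.1]
grip_width: 0.0852
grasp_force: 0.0
```

>>> apply_moves --pt "0 0 0 0" --pt "0 0 0 0" --pt "0 0 0 0" --pt "0 0 0 0" --pt "0 0 0 0" --claw 1

```text
clock: 61.85
eef_pos: [0.5155, -0.3386, 0.1383]
tool_rot: [0.635, 0.772, 0.006, 0.002]
ft_force: [-0.6, -0.9, -0.1]
grip_width: 0.0674
grasp_force: 72.4
```

>>> apply_moves --pt "0 0 0 0" --pt "0 0 0 0" --pt "0 0 -0.1 0" --pt "0 0 -0.2 0" --pt "0 0 -0.2 0"

```text
clock: 62.27
eef_pos: [0.5149, -0.3384, 0.1479]
tool_rot: [0.635, 0.772, 0.006, 0.001]
ft_force: [-0.5, 0.0, -3.7]
grip_width: 0.0674
grasp_force: 72.2
```

>>> apply_moves --pt "0 0 -0.3 0" --pt "0 0 -0.4 0" --pt "0 0 -0.5 0" --pt "0 0 -0.5 0" --pt "0 0 -0.5 0"

```text
clock: 62.68
eef_pos: [0.5149, -0.339, 0.1936]
tool_rot: [0.635, 0.772, 0.006, 0.002]
ft_force: [-0.0, -0.5, -4.2]
grip_width: 0.0673
grasp_force: 72.1
```

```bash
python3 go.py .488 .3095 .195 .488 .3095 .049
```

```text
62.68 [-0.5879  0.4967  0.2235  1.2914  0.0122  0.7888] [ 0.5149 -0.339   0.1936] yaw 101.13 z [ 0.0119  0.0067 -0.9999]
red s none
red t none
yellow s none
yellow t none
[0.488  0.3095 0.195 ] tool units [32.08  4.94  0.13]
[0.488  0.3095 0.049 ] tool units [-0.03 -0.1   7.3 ]
```

>>> apply_moves --pt "0.4 0.06 0 0" --pt "0.7 0.11 0 0" --pt "0.8 0.12 0 0" --pt "0.8 0.12 0 0" --pt "0.8 0.12 0 0"

```text
clock: 63.2
eef_pos: [0.511, -0.2667, 0.1918]
tool_rot: [0.635, 0.772, 0.006, 0.001]
ft_force: [-0.1, -0.5, -2.9]
grip_width: 0.0674
grasp_force: 72.0
```

>>> apply_moves --pt "0.8 0.12 0 0" --pt "0.8 0.12 0 0" --pt "0.8 0.12 0 0" --pt "0.8 0.12 0 0" --pt "0.8 0.12 0 0"

```text
clock: 63.62
eef_pos: [0.5075, -0.1858, 0.1928]
tool_rot: [0.635, 0.772, 0.006, 0.002]
ft_force: [-0.5, 0.2, -4.2]
grip_width: 0.0671
grasp_force: 72.0
```

>>> apply_moves --pt "0.8 0.12 0 0" --pt "0.8 0.12 0 0" --pt "0.8 0.12 0 0" --pt "0.8 0.12 0 0" --pt "0.8 0.12 0 0"

```text
clock: 64.03
eef_pos: [0.5037, -0.105, 0.1934]
tool_rot: [0.635, 0.772, 0.006, 0.002]
ft_force: [-0.1, -0.8, -3.1]
grip_width: 0.0673
grasp_force: 72.0
```

>>> apply_moves --pt "0.8 0.12 0 0" --pt "0.8 0.12 0 0" --pt "0.8 0.12 0 0" --pt "0.8 0.12 0 0" --pt "0.8 0.12 0 0"

```text
clock: 64.45
eef_pos: [0.4999, -0.0244, 0.194]
tool_rot: [0.635, 0.772, 0.006, 0.002]
ft_force: [0.1, -0.1, -4.5]
grip_width: 0.0674
grasp_force: 72.0
```

>>> apply_moves --pt "0.8 0.13 0 0" --pt "0.8 0.13 0 0" --pt "0.8 0.13 0 0" --pt "0.8 0.13 0 0" --pt "0.8 0.13 0 0"

```text
clock: 64.87
eef_pos: [0.4971, 0.0565, 0.1945]
tool_rot: [0.635, 0.772, 0.006, 0.002]
ft_force: [0.1, -0.0, -4.2]
grip_width: 0.0676
grasp_force: 72.0
```

>>> apply_moves --pt "0.8 0.13 0 0" --pt "0.8 0.13 0 0" --pt "0.8 0.13 0 0" --pt "0.8 0.13 0 0" --pt "0.8 0.13 0 0"

```text
clock: 65.28
eef_pos: [0.4943, 0.1374, 0.195]
tool_rot: [0.635, 0.772, 0.006, 0.002]
ft_force: [0.6, -0.2, -4.0]
grip_width: 0.0675
grasp_force: 72.0
```

>>> apply_moves --pt "0.8 0.13 0 0" --pt "0.8 0.13 0 0" --pt "0.8 0.13 0 0" --pt "0.8 0.13 0 0" --pt "0.8 0.13 0 0"

```text
clock: 65.7
eef_pos: [0.4916, 0.2183, 0.1955]
tool_rot: [0.635, 0.772, 0.006, 0.002]
ft_force: [-0.1, -0.0, -3.5]
grip_width: 0.0678
grasp_force: 72.0
```

>>> apply_moves --pt "0.8 0.12 0 0" --pt "0.8 0.12 0 0" --pt "0.8 0.12 0 0" --pt "0.6 0.1 0 0" --pt "0.3 0 0 0"

```text
clock: 66.12
eef_pos: [0.4882, 0.2855, 0.196]
tool_rot: [0.634, 0.773, 0.006, 0.002]
ft_force: [0.2, 0.2, -3.9]
grip_width: 0.0673
grasp_force: 72.0
```

>>> apply_moves --pt "0 0 0 0" --pt "0 0 0 0" --pt "0 0 0 0" --pt "0 0 0 0" --pt "0 0 0 0"

```text
clock: 66.53
eef_pos: [0.4891, 0.283, 0.1964]
tool_rot: [0.636, 0.772, 0.006, 0.002]
ft_force: [0.4, 0.1, -3.4]
grip_width: 0.0674
grasp_force: 72.0
```

```bash
python3 go.py .488 .3095 .050
```

```text
66.53 [5.2440e-01 3.8810e-01 6.1300e-02 1.2307e+00 2.0000e-04 1.9021e+00] [0.4891 0.283  0.1964] yaw 101.06 z [ 0.0115  0.0069 -0.9999]
red s none
red t none
yellow s none
yellow t none
[0.488  0.3095 0.05  ] tool units [1.28 0.11 7.33]
```

>>> apply_moves --pt "0.4 0.03 0.5 0" --pt "0.4 0.04 0.8 0" --pt "0.38 0.04 0.8 0" --pt "0.1 0 0.8 0" --pt "0 0 0.8 0"

```text
clock: 67.05
eef_pos: [0.4867, 0.3109, 0.121]
tool_rot: [0.635, 0.773, 0.007, 0.002]
ft_force: [0.7, -0.1, -3.5]
grip_width: 0.067
grasp_force: 72.1
```

>>> apply_moves --pt "0 0 0.8 0" --pt "0 0 0.8 0" --pt "0 0 0.7 0" --pt "0 0 0.5 0" --pt "0 0 0.3 0"

```text
clock: 67.47
eef_pos: [0.4867, 0.31, 0.0584]
tool_rot: [0.635, 0.772, 0.005, 0.002]
ft_force: [-1.3, -0.5, -3.6]
grip_width: 0.0674
grasp_force: 72.0
```

>>> apply_moves --pt "0 0 0 0" --pt "0 0 0 0" --pt "0 0 0 0" --pt "0 0 0 0" --pt "0 0 0 0"

```text
clock: 67.88
eef_pos: [0.4884, 0.3106, 0.0615]
tool_rot: [0.635, 0.772, 0.007, 0.002]
ft_force: [1.2, 0.3, -3.3]
grip_width: 0.0669
grasp_force: 71.9
```

```bash
python3 go.py .488 .3095 .0487
```

```text
67.88 [ 5.6660e-01  5.3170e-01 -9.0300e-02  9.3340e-01 -2.0000e-04  1.9433e+00] [0.4884 0.3106 0.0615] yaw 101.13 z [ 0.0132  0.0081 -0.9999]
red s none
red t none
yellow s none
yellow t none
[0.488  0.3095 0.0487] tool units [-0.06 -0.04  0.64]
```

>>> apply_moves --pt "-0.05 -0.03 0.2 0" --pt "0 0 0.2 0" --pt "0 0 0.1 0" --pt "0 0 0.06 0" --pt "0 0 0.03 0"

```text
clock: 68.4
eef_pos: [0.4873, 0.309, 0.0508]
tool_rot: [0.635, 0.772, 0.006, 0.002]
ft_force: [-6.3, -4.6, 16.4]
grip_width: 0.0673
grasp_force: 74.5
```

>>> apply_moves --pt "0 0 0 0" --pt "0 0 0 0" --pt "0 0 0 0" --pt "0 0 0 0" --pt "0 0 0 0"

```text
clock: 68.82
eef_pos: [0.4873, 0.309, 0.0509]
tool_rot: [0.635, 0.772, 0.007, 0.002]
ft_force: [-4.5, -3.7, 12.5]
grip_width: 0.0675
grasp_force: 74.0
```

>>> apply_moves --pt "0 0 -0.06 0" --pt "0 0 0 0" --pt "0 0 0 0" --pt "0 0 0 0" --pt "0 0 0 0"

```text
clock: 69.23
eef_pos: [0.4873, 0.309, 0.0508]
tool_rot: [0.635, 0.772, 0.006, 0.002]
ft_force: [-4.0, -3.4, 7.9]
grip_width: 0.0674
grasp_force: 73.5
```

>>> apply_moves --pt "0 0 0 0" --pt "0 0 0 0" --pt "0 0 0 0" --pt "0 0 0 0" --pt "0 0 0 0" --claw 0

```text
clock: 69.65
eef_pos: [0.4876, 0.3093, 0.0497]
tool_rot: [0.635, 0.772, 0.006, 0.002]
ft_force: [0.2, -0.2, -0.3]
grip_width: 0.0855
grasp_force: 0.0
```

>>> apply_moves --pt "0 0 0 0" --pt "0 0 0 0" --pt "0 0 -0.3 0" --pt "0 0 -0.6 0" --pt "0 0 -0.8 0"

```text
clock: 70.07
eef_pos: [0.4862, 0.3084, 0.0833]
tool_rot: [0.635, 0.772, 0.005, 0.002]
ft_force: [-0.4, 0.5, 0.4]
grip_width: 0.0853
grasp_force: 0.0
```

>>> apply_moves --pt "0 0 -0.8 0" --pt "0 0 -0.8 0" --pt "0 0 -0.8 0" --pt "0 0 -0.8 0" --pt "0 0 -0.8 0"

```text
clock: 70.48
eef_pos: [0.4861, 0.3084, 0.1652]
tool_rot: [0.635, 0.772, 0.007, 0.002]
ft_force: [-0.5, -0.4, -0.5]
grip_width: 0.0854
grasp_force: 0.0
```

>>> apply_moves --pt "-0.9 0 -0.8 0" --pt "-0.9 0 -0.8 0" --pt "-0.9 0 -0.8 0" --pt "-0.9 0 -0.8 0" --pt "-0.9 0 -0.5 0"

```text
clock: 70.9
eef_pos: [0.5032, 0.2191, 0.2399]
tool_rot: [0.635, 0.772, 0.008, 0.003]
ft_force: [0.1, 0.5, 0.9]
grip_width: 0.0855
grasp_force: 0.0
```

>>> apply_moves --pt "-0.9 0 0 0" --pt "-0.9 0 0 0" --pt "-0.9 0 0 0" --pt "-0.9 0 0 0" --pt "-0.9 0 0 0"

```text
clock: 71.32
eef_pos: [0.5201, 0.1304, 0.2377]
tool_rot: [0.635, 0.772, 0.007, 0.002]
ft_force: [0.5, 0.5, -0.0]
grip_width: 0.0854
grasp_force: 0.0
```

>>> apply_moves --pt "-0.9 0 0 0" --pt "-0.6 0 0 0" --pt "0 0 0 0" --pt "0 0 0 0" --pt "0 0 0 0"

```text
clock: 71.73
eef_pos: [0.5258, 0.1024, 0.237]
tool_rot: [0.635, 0.772, 0.007, 0.002]
ft_force: [0.8, 0.3, 0.0]
grip_width: 0.0858
grasp_force: 0.0
```

```bash
python3 st.py; python3 - <<'E'
from h import *
t=cam("top");s=cam("scene")
m,ce,st=big(mask(t,"blue",(100,250,340,440)));print(st[4],rect(t,m,.072))
a=t["image"][120:290,60:440];b=s["image"][80:310,110:490]
cv2.imwrite("pics/m.png",np.vstack([cv2.resize(a,(600,268)),cv2.resize(b,(540,327))if 0 else cv2.resize(b,(600,330))]))
E
```

```text
71.73 [0.1896 0.3089 0.0544 1.3036 0.0053 1.5659] [0.5258 0.1024 0.237 ] yaw 101.15 z [ 0.0115  0.0076 -0.9999]
915 ((489.3202819824219, 307.1651611328125), (57.62297821044922, 161.82598876953125), 11.11998462677002)
```

View pics/m.png

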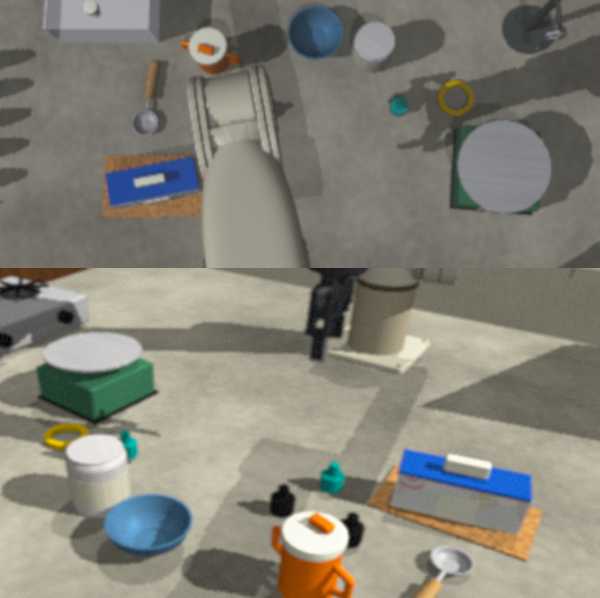

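The closed box stands on the mat at (465,490) with the lid flat. Its centre measures (0.489, 0.307), against (0.488, 0.310) for the mat. The pan is empty, the bystanders are in place and the arm is clear, so I hand in.

```bash
python3 -c "from workcell import bot;print(bot.job_done())"
```

```text
the job is handed in; nothing more can be done
None
```

I handed the job in with both snack pots (red and yellow) in the box, the lid flat and home, the box weighed on the pan for about 2 s, and the box now standing within about 3 mm of the mat's centre; the hand-in gave no verdict.

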